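# Change over the capping machine: clear the catch tray, fit the tip-up shims

## Robot

A 6-joint arm with a two-finger parallel gripper is mounted at the origin on the work surface. World frame = base frame: x ahead of the robot, y to its left, z up, the work surface at z = 0. Lengths are in m, angles in rad, forces in N, time in s.
With the tool pointing down it reaches from about 0.3 to 0.75 m from the base axis. Payload 8.5 kg.
Tool frame: the origin (TCP) lies on the centre line of the jaws, within the pads' length; the fingertips stand 22 mm ahead of it and the grasp point (between the pads) lies 3 mm ahead of it (env.tips_ahead is the distance from the TCP to the fingertips, in m); z points along the fingers, y is the line along which they close (so a half turn about z gives the same grasp; the last joint's range is limited). The gripper opens to 85 mm and grips with 20 to 120 N. Pads are 22 mm wide; open, the fingers measure 114 mm over their backs; the gripper's body (76 mm by 85 mm) begins 54 mm behind the grasp point. The pads swing forward as they close: fully open they stand 13 mm farther back than shut.
Start: joints at [0.893, 0.381, 1.297, -0, 1.464, -0.215], TCP at [0.246, 0.492, 0.253] pointing down, gripper open.
Joint ranges: [-3.11, 3.11], [-0.89, 2.33], [0.22, 2.48], [-1.42, 4.56], [0.17, 2.85], [-2.88, 2.88]. Speed limits (rad/s): [2.39, 2.39, 3.14, 3.14, 3.14, 3.14].

## Interface

Orientations are given as [roll, pitch, yaw] about the fixed x, y, z axes, in that order (R = Rz(yaw) Ry(pitch) Rx(roll)).
In Python, from plant import env gives the robot as it stands.
- The arm moves only by the tool step_arm, never from a script. Its argument "steps" is text: rows parted by semicolons, each of 5 numbers parted by spaces: the closure, from 0 (fully open) to 1 (shut), then the shift along the tool's x, y, z in mm, then the turn about the tool's z in rad. In form: fingers tx ty tz yaw; .... A call has 1 to 8 rows; each row is the pose to reach, as a shift and turn from the pose commanded when the call began, along the tool's axes at that moment; what a row does not reach only later rows make up. A row lasts 1/10 s, in which the tool goes at most 50 mm and 8.59 degrees, less where a joint would pass 70% of its speed; a pose out of reach is approached as far as the arm can. A call with a gripper value outside its range is refused whole. The fingers move at their own pace and stop on an object; "force" is the grip in N (left out, the last holds). Time passes only in rows, so rows that repeat a pose let the fingers close. It gives the time, the measured TCP pose, the force and the opening at its end, in the units of the state.
- env.get_obs(): the state, without advancing time (a new reading comes with each control period).
- env.snapshot(name): name is "scene" or "top" or "wrist"; returns (picture, depth): 420x560x3 uint8, red, green, blue; 420x560 float32, m along the optical axis (not along the pixel's ray), 0 where there is no reading.
- env.calibration(name): a dict with "intrinsics" (3x3 intrinsics, pixels), "position" and "rotation" of the camera in the world. Camera axes: x right, y down, z forward; pixel columns grow to the right and rows downward; lengths in m; the calibration is good to about 2 mm. The wrist camera is an equidistant fisheye: a pixel r from the principal point sees the ray r / f radians off the axis. A picture is of the moment at which its call begins: read the wrist's pose just before it. calibration takes no time and is no camera call; for the wrist camera it gives the pose at the moment of the call.
- env.hand_in(): hands the job in, once; it reports no verdict.
The state is a dict: "time": time; "joints": joint angles; "dq": joint speeds; "tau": joint torques, N m; "tool_pos": TCP position; "orientation": TCP orientation; "force": force on the tool from outside, world axes, zero at the start; "wrist_torque": the same for the moment, N m; "finger_gap": finger opening in m.
Only numpy, scipy, OpenCV 4.12 (cv2) and the standard library are available. Lean on these libraries where they do the work, as an engineer would, in place of code of your own. Each camera call takes 0.05 s, during which the arm holds its last target. There are 200 camera calls.

## Task

Switch the capping machine off with its lever, then move every finished stopper from the catch tray into the blue tote, standing upright on the tote's floor. Then press down the green end of each brass shim's rest so that the shim tips up, lift the shim off and lay it flat, centred and lengthways on a white pad of the shim bed (one shim per pad, either pad). When all shims are laid, switch the machine fully on again; leave the other things on the bench alone.

Things in the scene. Friction and masses are not known exactly. Their poses are not given: they have to be found in the camera images.
- stopper0_c (a point): finished bottle stopper: an upright copper-coloured metal drum 40 mm in diameter and 34 mm high with a black knob (22 mm across, 10 mm high) on top, 0.09 kg. This point is the centre of the drum, 17 mm above its underside; z along its axis, upward. It starts standing in the catch tray; there are three or four in all (None if absent).
- stopper1_c (a point): finished bottle stopper: an upright copper-coloured metal drum 40 mm in diameter and 34 mm high with a black knob (22 mm across, 10 mm high) on top, 0.09 kg. This point is the centre of the drum, 17 mm above its underside; z along its axis, upward. It starts standing in the catch tray; there are three or four in all (None if absent).
- stopper2_c (a point): finished bottle stopper: an upright copper-coloured metal drum 40 mm in diameter and 34 mm high with a black knob (22 mm across, 10 mm high) on top, 0.09 kg. This point is the centre of the drum, 17 mm above its underside; z along its axis, upward. It starts standing in the catch tray; there are three or four in all (None if absent).
- stopper3_c (a point): finished bottle stopper: an upright copper-coloured metal drum 40 mm in diameter and 34 mm high with a black knob (22 mm across, 10 mm high) on top, 0.09 kg. This point is the centre of the drum, 17 mm above its underside; z along its axis, upward. It starts standing in the catch tray; there are three or four in all (None if absent).
- machine: steel capping machine with its aluminium catch tray, fixed. Origin: centre of the tray's underside, on the bench. The tray is 220 by 220 mm outside, walls 5 mm thick and 18 mm high, inner floor 5 mm above the bench; the machine's housing (260 mm wide, 260 mm high) stands from y = +160 mm outward in this frame (its short chute lip from y = +118 mm, about 70 mm up).
- tote: blue open tote, fixed. Origin: centre of its underside on the bench. 180 mm (its x) by 200 mm (its y) outside, 50 mm high, walls and floor 4 mm thick.
- shim_a_c (a point): brass shim, a flat strip 88 mm (its x) by 30 mm (its y) by 3 mm, 0.06 kg. This point is its centre. It starts lying flat on the rocking pan of tip-up rest A, sunk between the rest's side cheeks, so that its edges cannot be gripped there until it is tipped up. There are one or two (None if absent; its rest is then empty).
- rest_a_top (a point): tip-up rest A, fixed, grey, 150 mm long (its x), 70 mm wide. This point is above its middle, 42 mm over the bench, level with the top of the two cheeks, which run from x = -5 to +75 mm here, 37 mm apart. The shim lies between them, centre 4.5 mm below this point. The rocking pan's hinge runs along y at x = -12 mm, 34 mm over the bench; its green end is at -x, the end that rises at +x.
- press_a (a point): the place to press, on top of the shim at the green end of the pan of rest A, 26 mm from the hinge (moves with the pan; level with the shim's top). The green end is 44 mm wide, with a low rim. Pressing here lifts the shim's other end out from between the cheeks.
- pan_a (a joint): tilt of the rocking pan of rest A: 0 flat, grows as its green end is pressed down, stop at 0.65 rad (the green end is then up to 24 mm lower). Stiff hinge, no spring: it stays where it is left; about 2 to 3 N at the green end moves it.
- shim_b_c (a point): brass shim, a flat strip 88 mm (its x) by 30 mm (its y) by 3 mm, 0.06 kg. This point is its centre. It starts lying flat on the rocking pan of tip-up rest B, sunk between the rest's side cheeks, so that its edges cannot be gripped there until it is tipped up. There are one or two (None if absent; its rest is then empty).
- rest_b_top (a point): tip-up rest B, fixed, grey, 150 mm long (its x), 70 mm wide. This point is above its middle, 42 mm over the bench, level with the top of the two cheeks, which run from x = -5 to +75 mm here, 37 mm apart. The shim lies between them, centre 4.5 mm below this point. The rocking pan's hinge runs along y at x = -12 mm, 34 mm over the bench; its green end is at -x, the end that rises at +x.
- press_b (a point): the place to press, on top of the shim at the green end of the pan of rest B, 26 mm from the hinge (moves with the pan; level with the shim's top). The green end is 44 mm wide, with a low rim. Pressing here lifts the shim's other end out from between the cheeks.
- pan_b (a joint): tilt of the rocking pan of rest B: 0 flat, grows as its green end is pressed down, stop at 0.65 rad (the green end is then up to 24 mm lower). Stiff hinge, no spring: it stays where it is left; about 2 to 3 N at the green end moves it.
- pad_left (a point): centre of the top face of the left (+y) white pad of the shim bed (a fixed dark plate 100 by 130 mm, 6 mm thick). The pad is 80 mm long (this frame's x), 22 mm wide, its top 20 mm above the bench and 14 mm above the plate; the two pads are 72 mm apart, centre to centre. Belongs to a shim laid flat, lengthways on it (its edges then overhang by 4 mm each side).
- pad_right (a point): centre of the top face of the right (-y) white pad of the shim bed (a fixed dark plate 100 by 130 mm, 6 mm thick). The pad is 80 mm long (this frame's x), 22 mm wide, its top 20 mm above the bench and 14 mm above the plate; the two pads are 72 mm apart, centre to centre. Belongs to a shim laid flat, lengthways on it (its edges then overhang by 4 mm each side).
- switch (a joint): the machine's on/off toggle lever: at about 1.0 rad it leans away from the robot (+x of its base) and the machine is ON; at 0 it leans toward the robot (-x) and is OFF. It stays where it is left; its swing is 0 to 1.0 rad, symmetrical about upright.
- switch_tip (a point): centre of the red ball (26 mm across) at the toggle lever's free end, 80 mm from its pivot, which is 22 mm up on a grey block on the bench; this point's own x axis, seen from above, lies along the swing and points to the ON side; it is turned by up to 0.2 rad from the robot's x. A few newtons sideways at the tip move it.
- jar: glass jar with red lid, 64 mm across, 75 mm high; a bystander to be left alone. Origin: centre of its underside.
- wrench: steel wrench, 160 mm, lying; a bystander to be left alone. Origin: middle of the lying tool's underside.
- cork: sparkling-wine cork standing up, 32 mm across, 47 mm high; a bystander to be left alone. Origin: centre of its underside.
- collar: dark steel collar, 52 mm across, 16 mm high, lying flat; a bystander to be left alone. Origin: centre of its underside.
- cup: white cup, 72 mm across, 85 mm high; a bystander to be left alone. Origin: centre of its underside.
There are look-alikes about, which are no part of the job. What is shaped like the part that bears stopper2_c but pink or purple is not meant.

How it is judged:
On the way, in this order (a step that is already met when the one before it is completed fails the run):
1. the machine is switched off (lever within 0.15 rad of its off stop) (value of joint switch below 0.15 rad), for 0.2 s.
2. every stopper stands upright on the floor of the tote (x of stopper0_c in the frame of tote between -0.075 and 0.075 m and y of stopper0_c in the frame of tote between -0.085 and 0.085 m and z of each of stopper0_c, stopper1_c, stopper2_c, stopper3_c in the frame of tote below 0.026 m and angle between each of stopper0_c, stopper1_c, stopper2_c, stopper3_c's own z axis and vertical below 0.15 rad and x of stopper1_c in the frame of tote between -0.075 and 0.075 m and y of stopper1_c in the frame of tote between -0.085 and 0.085 m and x of stopper2_c in the frame of tote between -0.075 and 0.075 m and y of stopper2_c in the frame of tote between -0.085 and 0.085 m and x of stopper3_c in the frame of tote between -0.075 and 0.075 m and y of stopper3_c in the frame of tote between -0.085 and 0.085 m), for 0.2 s.
3. every shim has been tipped up on its rest (more than 0.45 rad), or is already laid on a pad ((angle between shim_a_c's own z axis and vertical above 0.45 rad or ((horizontal distance between shim_a_c and pad_left below 0.012 m and angle between the x axis of shim_a_c and the x axis of pad_left, either way round below 0.2 rad and angle between shim_a_c's own z axis and vertical below 0.06 rad and z of shim_a_c in the frame of pad_left between -0.001 and 0.003 m) or (horizontal distance between shim_a_c and pad_right below 0.012 m and angle between the x axis of shim_a_c and the x axis of pad_right, either way round below 0.2 rad and angle between shim_a_c's own z axis and vertical below 0.06 rad and z of shim_a_c in the frame of pad_right between -0.001 and 0.003 m))) and (angle between shim_b_c's own z axis and vertical above 0.45 rad or ((horizontal distance between shim_b_c and pad_left below 0.012 m and angle between the x axis of shim_b_c and the x axis of pad_left, either way round below 0.2 rad and angle between shim_b_c's own z axis and vertical below 0.06 rad and z of shim_b_c in the frame of pad_left between -0.001 and 0.003 m) or (horizontal distance between shim_b_c and pad_right below 0.012 m and angle between the x axis of shim_b_c and the x axis of pad_right, either way round below 0.2 rad and angle between shim_b_c's own z axis and vertical below 0.06 rad and z of shim_b_c in the frame of pad_right between -0.001 and 0.003 m)))), for 0.1 s.
4. every shim lies flat on a pad, one per pad (((horizontal distance between shim_a_c and pad_left below 0.012 m and angle between the x axis of shim_a_c and the x axis of pad_left, either way round below 0.2 rad and angle between shim_a_c's own z axis and vertical below 0.06 rad and z of shim_a_c in the frame of pad_left between -0.001 and 0.003 m) or (horizontal distance between shim_a_c and pad_right below 0.012 m and angle between the x axis of shim_a_c and the x axis of pad_right, either way round below 0.2 rad and angle between shim_a_c's own z axis and vertical below 0.06 rad and z of shim_a_c in the frame of pad_right between -0.001 and 0.003 m)) and ((horizontal distance between shim_b_c and pad_left below 0.012 m and angle between the x axis of shim_b_c and the x axis of pad_left, either way round below 0.2 rad and angle between shim_b_c's own z axis and vertical below 0.06 rad and z of shim_b_c in the frame of pad_left between -0.001 and 0.003 m) or (horizontal distance between shim_b_c and pad_right below 0.012 m and angle between the x axis of shim_b_c and the x axis of pad_right, either way round below 0.2 rad and angle between shim_b_c's own z axis and vertical below 0.06 rad and z of shim_b_c in the frame of pad_right between -0.001 and 0.003 m))), for 0.2 s.
5. the machine is switched on again (value of joint switch above 0.85 rad), for 0.2 s.
At the end, for the whole second after the job is handed in: Lever beyond 0.85 rad (on); every stopper upright (within 0.15 rad) on the tote's floor; every shim flat on a pad of the bed, its centre within 12 mm of the pad's centre and its length within 0.2 rad of the pad's, not stacked; all at rest (all of step 2 and all of step 4 and value of joint switch above 0.85 rad and linear speed of each of stopper0, stopper1, stopper2, stopper3, shim_a, shim_b below 0.02 m/s); the robot touches nothing.
It fails at once if a bystander (jar, wrench, cork, collar or cup) is moved by more than 40 mm (distance of any of jar, wrench, cork, collar, cup from where it was at the start of the episode above 0.04 m).
Of stopper0, stopper1, stopper2, stopper3 only 3 to 4 are there at a start; the rules pass over those that are not, and their reading is None.
Of shim_a, shim_b only 1 to 2 are there at a start; the rules pass over those that are not, and their reading is None.
At some moment in a run one of stopper0, stopper1, stopper2, stopper3 may be knocked a few centimetres aside while the robot is not near it.
It also fails if it takes over 210 s, if anything falls off the work surface, if the arm or the gripper's body presses on something with over 40 N, if the wrist force passes 120 N, or if a joint passes its speed limit or range.

## Working session

There is one attempt and no reset: what is moved stays moved. The work goes in short steps, Python scripts to look and compute and a tool call to move; the robot and the scene stay as the last step left them, time stands still between calls to the robot, and variables do not carry over. Pictures are saved under pics/ and viewed, on a budget of 14 in all, crops included, one or two more only if the job needs it, and the job is handed in when it is done.

Besides the shell and the picture viewer there is one more tool, called after "Emit:" as name(argument=value, ...) on one line, values as JSON. step_arm: Moves the arm, as the interface text tells. Its arguments: {"type":"object","properties":{"steps":{"type":"string"},"force":{"type":"number"}},"required":["steps"]}

```bash
ls; mkdir -p pics
python3 - <<'E'
from plant import env
import cv2,numpy as np
print(env.get_obs())
for n in("top","scene"):
    p,d=env.snapshot(n); c=env.calibration(n); print(n,c)
    cv2.imwrite(f"pics/{n}0.png",p[:,:,::-1]); np.savez(f"{n}0.npz",p=p,d=d,K=c["intrinsics"],t=c["position"],R=c["rotation"])
E
```

```text
pics
{'time': 0.0, 'joints': array([ 8.92731636e-01,  3.81180943e-01,  1.29831772e+00,  7.83243140e-06,
        1.46360516e+00, -2.15268563e-01]), 'dq': array([-9.45194888e-04, -1.63177547e-05,  7.86636641e-05, -1.98424605e-03,
       -1.66537134e-03,  1.48435693e-03]), 'tau': array([-1.38727788e-03, -4.48462379e+01, -2.31275815e+01, -2.58928940e-04,
        4.77954978e-03,  2.95718428e-05]), 'tool_pos': array([0.24535009, 0.49192408, 0.25270064]), 'orientation': array([-3.14011802e+00, -3.30408039e-04,  2.67879544e+00]), 'force': array([-0.13611515,  0.43592553,  0.1505863 ]), 'wrist_torque': array([ 0.02101385,  0.03979043, -0.00732078]), 'finger_gap': 0.08528738500044697}
top {'intrinsics': array([[462.62755181,   0.        , 277.83220163],
       [  0.        , 462.62755181, 210.15541499],
       [  0.        ,   0.        ,   1.        ]]), 'position': array([ 0.368875  , -0.02123855,  1.20623794]), 'rotation': array([-2.97613049, -0.02233465, -1.55200766])}
scene {'intrinsics': array([[396.22564015,   0.        , 276.50703639],
       [  0.        , 396.22564015, 201.72988998],
       [  0.        ,   0.        ,   1.        ]]), 'position': array([ 1.12903226, -0.02374708,  0.6472468 ]), 'rotation': array([-2.36994411, -0.02114978,  1.61801056])}
```

View pics/top0.png

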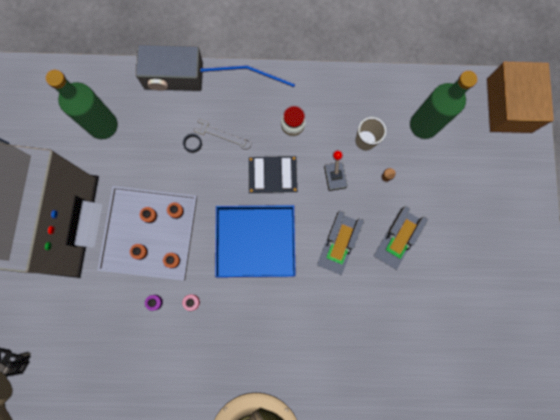

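View pics/scene0.png

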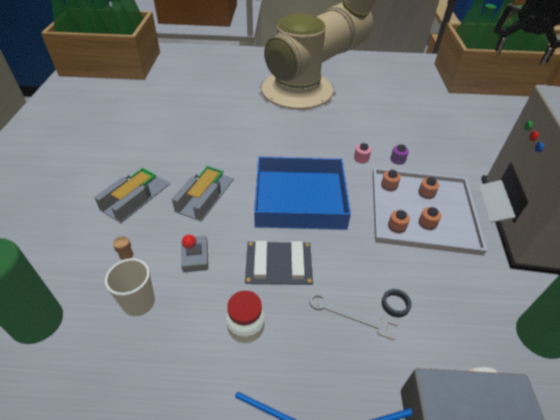

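```bash
cat > h.py <<'E'
import numpy as np,cv2
from scipy.spatial.transform import Rotation as Ro
def load(n):
    f=np.load(n+".npz"); return f["p"],f["d"],f["K"],f["t"],Ro.from_euler("xyz",f["R"]).as_matrix()
def cloud(n):
    p,d,K,t,R=load(n); v,u=np.mgrid[:420,:560]
    P=np.stack([(u-K[0,2])/K[0,0]*d,(v-K[1,2])/K[1,1]*d,d],-1)@R.T+t
    P[d==0]=np.nan; return p,P
def ray(n,u,v,z):
    p,d,K,t,R=load(n); r=R@np.array([(u-K[0,2])/K[0,0],(v-K[1,2])/K[1,1],1]); return t+r*(z-t[2])/r[2]
def blobs(m,amin=20):
    k,l,s,c=cv2.connectedComponentsWithStats(m.astype(np.uint8),connectivity=8)
    return [(c[i],s[i,4],l==i) for i in range(1,k) if s[i,4]>=amin]
def go(x,y,z,yaw):
    """tool-frame shift (mm) and turn from present pose to a down pose"""
    from plant import env
    o=env.get_obs(); R=Ro.from_euler("xyz",o["orientation"]).as_matrix()
    s=R.T@(np.array([x,y,z])-o["tool_pos"])*1000
    # tool down: world yaw of tool x; turn about tool z is minus world turn
    cur=np.arctan2(R[1,0],R[0,0]); dw=(yaw-cur+np.pi/2)%np.pi-np.pi/2
    return np.round(s,1),round(-dw,3),"q6",round(o["joints"][5],2)
E
python3 - <<'E'
from h import *
for n in("top0","scene0"):
    p,P=cloud(n); h=cv2.cvtColor(p,cv2.COLOR_RGB2HSV); H,S,V=h[...,0].astype(int),h[...,1],h[...,2]
    z=P[...,2]
    print(n,"bench z",np.nanmedian(z[300:400,350:450]) if n=="top0" else np.nanmedian(z[100:140,200:240]))
    M={"green":(H>50)&(H<75)&(S>150)&(V>90),"orange":(H<22)&(S>130)&(V>60),"blue":(H>105)&(H<118)&(S>180),"white":(S<25)&(V>200),"red":((H<4)|(H>176))&(S>190)}
    for k,m in M.items():
        for c,a,mm in blobs(m,15):
            q=P[mm]; q=q[~np.isnan(q[:,0])]
            if not len(q): continue
            r=cv2.minAreaRect(np.float32(q[:,:2])*1000)
            print(k,c.round(),a,"mean",q.mean(0).round(3),"zr",np.percentile(q[:,2],[5,95]).round(3),"rect",np.round(r[0],0),np.round(r[1],0),round(r[2],1))
E
```

```text
top0 bench z 0.00019941754059793482
green [393. 251.] 49 mean [ 0.467 -0.337  0.039] zr [0.034 0.042] rect [ 469. -338.] [47. 27.] 34.7
green [ 46. 246.] 16 mean [0.448 0.453 0.209] zr [0.206 0.213] rect [447. 453.] [13.  5.] 7.1
orange [519.  98.] 3336 mean [ 0.866 -0.661  0.085] zr [0.028 0.104] rect [ 877. -677.] [161. 123.] 0.0
orange [55. 79.] 257 mean [0.79  0.431 0.289] zr [0.281 0.293] rect [792. 432.] [35. 32.] 47.3
orange [467.  79.] 237 mean [ 0.814 -0.437  0.29 ] zr [0.284 0.293] rect [ 815. -438.] [32. 37.] 46.1
orange [294. 117.] 286 mean [ 0.802 -0.079  0.075] zr [0.072 0.079] rect [803. -79.] [48. 51.] 75.3
orange [337. 155.] 48 mean [ 0.695 -0.186  0.106] zr [0.102 0.111] rect [ 696. -187.] [18. 17.] 41.3
orange [388. 175.] 65 mean [ 0.664 -0.327  0.045] zr [0.038 0.05 ] rect [ 665. -329.] [20. 27.] 45.8
orange [175. 210.] 121 mean [0.558 0.217 0.04 ] zr [0.03 0.05] rect [560. 219.] [36. 32.] 46.9
orange [149. 215.] 131 mean [0.545 0.284 0.039] zr [0.031 0.05 ] rect [546. 287.] [34. 35.] 6.5
orange [403. 235.] 365 mean [ 0.506 -0.365  0.039] zr [0.035 0.043] rect [ 5
[... 4123 characters left out ...]
t [523. 444.] [ 5. 11.] 73.4
blue [299. 193.] 3157 mean [0.472 0.012 0.006] zr [0.002 0.046] rect [486.  13.] [181. 193.] 1.7
blue [255. 405.] 68 mean [ 0.934 -0.052  0.009] zr [0.008 0.012] rect [936. -49.] [71.  7.] 65.2
blue [406. 410.] 15 mean [0.94  0.164 0.043] zr [0.04  0.045] rect [940. 164.] [ 3. 13.] 20.7
white [260. 257.] 282 mean [ 0.671 -0.064  0.02 ] zr [0.018 0.022] rect [670. -64.] [77. 18.] 2.1
white [297. 258.] 293 mean [0.668 0.008 0.02 ] zr [0.018 0.021] rect [666.   8.] [76. 17.] 1.2
red [535. 135.] 20 mean [0.489 0.448 0.206] zr [0.203 0.209] rect [488. 448.] [ 5. 11.] 80.1
red [188. 239.] 53 mean [ 0.702 -0.187  0.105] zr [0.101 0.108] rect [ 702. -187.] [15. 12.] 84.8
```

Run:
```python
from h import *
from plant import env
print(env.tips_ahead, go(.697,-.187,.20,np.pi/2))
# grey block / shaft: pivot direction
p,P=cloud("top0")
sub=P[160:195,318:355]; z=sub[...,2]
for lo,hi in((.005,.03),(.03,.09)):
    q=sub[(z>lo)&(z<hi)]; r=cv2.minAreaRect(np.float32(q[:,:2])*1000); print(len(q),q.mean(0).round(3),r)
```

```text
0.022 (array([-707.2, -405.9,   53.1]), np.float64(1.108), 'q6', np.float64(-0.22))
423 [ 0.658 -0.192  0.023] ((660.020751953125, -198.4098358154297), (87.99424743652344, 87.8786392211914), 84.73770141601562)
133 [ 0.667 -0.192  0.043] ((663.7182006835938, -194.69583129882812), (61.84732437133789, 38.28091812133789), 21.986974716186523)
```

Emit:
step_arm(steps="0.4 0 0 -20 0; 0.4 0 0 -20 0")

```text
time: 0.3
tool_pos: [0.2459, 0.4926, 0.2749]
orientation: [3.138, 0.001, 2.679]
force: [0.3, 0.9, -0.2]
finger_gap: 0.0587
```

Emit:
step_arm(steps="0.4 -350 -203 30 0.55; 0.4 -350 -203 30 0.55; 0.4 -350 -203 30 0.55; 0.4 -350 -203 30 0.55; 0.4 -350 -203 30 0.55; 0.4 -350 -203 30 0.55; 0.4 -350 -203 30 0.55; 0.4 -350 -203 30 0.55")

```text
time: 1.1
tool_pos: [0.4655, 0.157, 0.2429]
orientation: [-3.141, -0.0, 2.129]
force: [0.3, 0.2, 0.9]
finger_gap: 0.0511
```

```bash
python3 -c "
from h import *
print(go(.697,-.187,.18,np.pi/2))"
```

```text
(array([-414.5,   14.3,   62.8]), np.float64(0.558), 'q6', np.float64(-0.47))
```

Emit:
step_arm(steps="0.45 -414 14 50 0.56; 0.45 -414 14 50 0.56; 0.45 -414 14 50 0.56; 0.45 -414 14 50 0.56; 0.45 -414 14 50 0.56; 0.45 -414 14 50 0.56; 0.45 -414 14 50 0.56; 0.45 -414 14 50 0.56")

```text
time: 1.9
tool_pos: [0.6871, -0.1724, 0.1944]
orientation: [-3.141, -0.001, 1.569]
force: [1.1, 0.7, 0.1]
finger_gap: 0.0471
```

Emit:
step_arm(steps="0.45 0 0 0 0; 0.45 0 0 0 0;0.45 0 0 0 0")

```text
time: 2.2
tool_pos: [0.6862, -0.1696, 0.1956]
orientation: [-3.141, -0.0, 1.57]
force: [-0.0, 0.2, -0.6]
finger_gap: 0.0471
```

Run:
```python
from h import *
from plant import env
print(go(.697,-.187,.097,np.pi/2),env.get_obs()["tool_pos"])
p,d=env.snapshot("wrist"); cv2.imwrite("pics/w1.png",p[:,:,::-1]);print(env.calibration("wrist"))
```

```text
(array([-17.4,  10.9,  98.6]), np.float64(-0.001), 'q6', np.float64(-0.41)) [ 0.68615176 -0.16963077  0.19562569]
{'intrinsics': array([[325.1922621 ,   0.        , 275.70643101],
       [  0.        , 325.1922621 , 207.9362381 ],
       [  0.        ,   0.        ,   1.        ]]), 'position': array([ 0.68653107, -0.09131733,  0.31620141]), 'rotation': array([ 2.83051512e+00, -5.18849945e-04, -1.67407178e-03])}
```

View pics/w1.png

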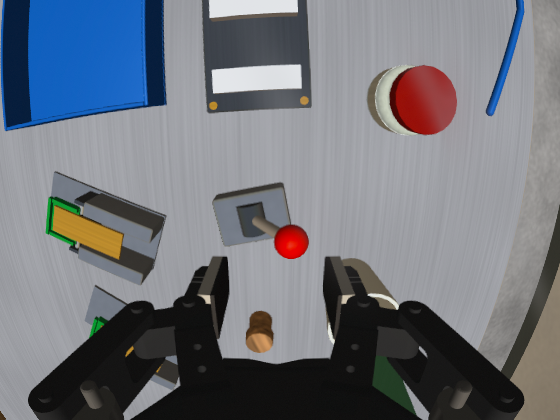

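Emit:
step_arm(steps="0.45 -17 11 30 0; 0.45 -17 11 30 0; 0.45 -17 11 60 0; 0.45 -17 11 98 0; 0.45 -17 11 98 0; 0.45 -17 11 98 0")

```text
time: 2.85
tool_pos: [0.6976, -0.1869, 0.0994]
orientation: [3.141, 0.0, 1.57]
force: [1.2, 0.1, 1.4]
finger_gap: 0.0467
```

Run:
```python
from h import *
from plant import env
print(go(.622,-.196,.099,np.pi/2),env.get_obs()["tool_pos"],env.get_obs()["force"])
```

```text
(array([ -9.2, -75.6,   0.4]), np.float64(-0.001), 'q6', np.float64(-0.42)) [ 0.6976422  -0.1868852   0.09942796] [1.21650556 0.06866699 1.3973837 ]
```

Emit:
step_arm(steps="0.58 0 0 0 0; 0.6 -2 -15 -2 0; 0.6 -4 -30 -3 0; 0.6 -6 -45 -2 0; 0.6 -8 -60 0 0; 0.6 -9 -73 0 0; 0.6 -9 -79 0 0; 0.6 -9 -79 0 0", force=20)

```text
time: 3.65
tool_pos: [0.6209, -0.1969, 0.1003]
orientation: [3.133, 0.003, 1.569]
force: [10.4, 0.1, -2.9]
finger_gap: 0.0344
```

Emit:
step_arm(steps="0.45 0 3 0 0; 0.4 0 3 0 0; 0.4 0 3 -40 0; 0.4 0 3 -90 0; 0.3 0 3 -120 0")

```text
time: 4.15
tool_pos: [0.6219, -0.1966, 0.2224]
orientation: [3.137, 0.002, 1.569]
force: [-0.0, 0.1, 0.4]
finger_gap: 0.0596
```

```bash
cat >> h.py <<'E'
def snap(n,name):
    from plant import env
    p,d=env.snapshot(n); c=env.calibration(n)
    cv2.imwrite(f"pics/{name}.png",p[:,:,::-1]); np.savez(f"{name}.npz",p=p,d=d,K=c["intrinsics"],t=c["position"],R=c["rotation"])
def stoppers(n):
    """centres from drum blobs; rectified with the blob-cloud mean"""
    p,P=cloud(n); h=cv2.cvtColor(p,cv2.COLOR_RGB2HSV); H,S,V=h[...,0].astype(int),h[...,1],h[...,2]
    for c,a,mm in blobs((H<22)&(S>110)&(V>50),25):
        q=P[mm]; q=q[~np.isnan(q[:,0])]
        if len(q) and .33<q[:,0].mean()<.66 and -.1<q[:,1].mean()<.38 and q[:,2].mean()<.06:
            t=q[(q[:,2]>.034)]; print("stopper",c.round(),a,q.mean(0).round(3),"top",t.mean(0).round(3) if len(t) else None)
E
python3 - <<'E'
from h import *
snap("top","top1"); stoppers("top1")
p,P=cloud("top1"); h=cv2.cvtColor(p,cv2.COLOR_RGB2HSV)
for c,a,m in blobs(((h[...,0]<4)|(h[...,0]>176))&(h[...,1]>190),10): print(c,a,np.nanmean(P[m],0))
p,P=cloud("top0");stoppers("top0")
E
```

```text
stopper [175. 210.] 140 [0.558 0.218 0.04 ] top [0.558 0.219 0.041]
stopper [148. 215.] 147 [0.545 0.285 0.039] top [0.545 0.286 0.041]
stopper [139. 251.] 150 [0.452 0.303 0.039] top [0.452 0.305 0.041]
[293.62237762 116.44755245] 286 [ 0.80298981 -0.07893496  0.07541124]
[ 50.43589744 229.71794872] 39 [0.48279188 0.44876483 0.20548154]
stopper [175. 210.] 139 [0.558 0.218 0.04 ] top [0.558 0.218 0.041]
stopper [148. 215.] 144 [0.545 0.285 0.039] top [0.545 0.286 0.041]
stopper [139. 251.] 152 [0.452 0.303 0.039] top [0.452 0.305 0.041]
stopper [171. 260.] 143 [0.432 0.22  0.04 ] top [0.432 0.221 0.041]
```

View pics/top1.png

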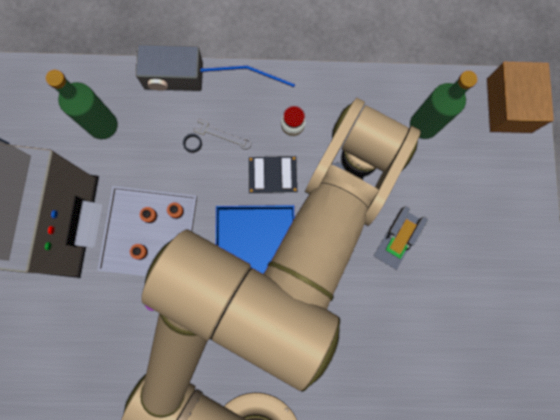

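Run:
```python
from h import *
from plant import env
snap("scene","s1"); p,P=cloud("s1"); h=cv2.cvtColor(p,cv2.COLOR_RGB2HSV)
for c,a,m in blobs(((h[...,0]<4)|(h[...,0]>176))&(h[...,1]>190),10): print(c,a,np.nanmean(P[m],0))
stoppers("s1")
print(go(.437,.222,.12,np.pi/2))
```

```text
[534.69565217 134.73913043] 23 [0.48844083 0.4476889  0.205853  ]
[188.37777778 209.73333333] 45 [ 0.63088435 -0.20076501  0.10236874]
stopper [391. 178.] 90 [0.443 0.22  0.038] top [0.442 0.22  0.038]
stopper [429. 187.] 115 [0.464 0.304 0.036] top [0.462 0.303 0.038]
stopper [430. 219.] 197 [0.559 0.284 0.033] top [0.557 0.285 0.038]
stopper [399. 222.] 176 [0.573 0.217 0.034] top [0.57  0.217 0.038]
(array([ 419.1, -187.3,  100.1]), np.float64(-0.002), 'q6', np.float64(-0.49))
```

Emit:
step_arm(steps="0.3 419 -187 60 0; 0.3 419 -187 60 0; 0.3 419 -187 60 0; 0.3 419 -187 60 0; 0.3 419 -187 60 0; 0.3 419 -187 60 0; 0.3 419 -187 60 0; 0.3 419 -187 60 0")

```text
time: 5.05
tool_pos: [0.4591, 0.1676, 0.1656]
orientation: [-3.141, 0.0, 1.568]
force: [0.0, 0.9, -0.6]
finger_gap: 0.0599
```

Emit:
step_arm(steps="0.3 0 0 0 0; 0.3 0 0 0 0; 0.3 0 0 0 0")

```text
time: 5.35
tool_pos: [0.4611, 0.1653, 0.166]
orientation: [3.141, 0.0, 1.568]
force: [1.2, -0.8, 0.3]
finger_gap: 0.0595
```

```bash
python3 -c "
from h import *
print(go(.437,.221,.041,np.pi/2))"
```

```text
(array([ 55.6, -24.3, 125. ]), np.float64(-0.003), 'q6', np.float64(0.11))
```

Emit:
step_arm(steps="0.3 56 -24 40 0; 0.3 56 -24 60 0; 0.3 56 -24 90 0; 0.3 56 -24 125 0; 0.3 56 -24 125 0; 0.65 56 -24 125 0; 0.65 56 -24 125 0; 0.65 56 -24 125 0", force=30)

```text
time: 6.15
tool_pos: [0.4375, 0.222, 0.0424]
orientation: [3.139, -0.001, 1.568]
force: [0.2, -0.3, -0.6]
finger_gap: 0.039
```

Emit:
step_arm(steps="0.65 0 0 0 0; 0.65 0 0 -40 0; 0.65 0 0 -80 0; 0.65 0 0 -80 0")

```text
time: 6.55
tool_pos: [0.4386, 0.2227, 0.1257]
orientation: [3.132, -0.002, 1.569]
force: [-0.6, 0.5, -2.4]
finger_gap: 0.039
```

```bash
python3 -c "
from h import *
print(go(.500,-.053,.043,np.pi/2))"
```

```text
(array([-275.8,   61. ,   82.7]), np.float64(-0.002), 'q6', np.float64(0.23))
```

Emit:
step_arm(steps="0.65 -46 10 0 0; 0.65 -92 20 0 0; 0.65 -138 30 0 0; 0.65 -184 41 0 0; 0.65 -230 51 0 0; 0.65 -276 61 0 0; 0.65 -276 61 0 0; 0.65 -276 61 0 0")

```text
time: 7.35
tool_pos: [0.4968, -0.0548, 0.1206]
orientation: [-3.141, -0.0, 1.567]
force: [-0.3, -0.1, -1.0]
finger_gap: 0.0389
```

Emit:
step_arm(steps="0.65 0 0 40 0; 0.65 0 0 70 0; 0.65 0 0 84 0; 0.65 0 0 84 0; 0.5 0 0 84 0; 0.2 0 0 84 0; 0.2 0 0 84 0; 0.2 0 0 60 0")

```text
time: 8.15
tool_pos: [0.4959, -0.0534, 0.0595]
orientation: [-3.137, -0.002, 1.569]
force: [0.7, -0.1, 0.6]
finger_gap: 0.0684
```

Emit:
step_arm(steps="0.3 0 0 -45 0; 0.3 0 0 -80 0; 0.3 150 0 -80 0; 0.3 150 0 -80 0; 0.3 150 0 -80 0; 0.3 150 0 -80 0")

```text
time: 8.75
tool_pos: [0.4964, 0.1009, 0.1413]
orientation: [3.141, -0.001, 1.575]
force: [0.3, -1.2, 0.6]
finger_gap: 0.0601
```

```bash
python3 -c "
from h import *
from plant import env
snap('scene','s2'); stoppers('s2');snap('top','t2'); stoppers('t2')
print(env.get_obs()['tool_pos'],go(.564,.218,.042,np.pi/2))"
```

```text
stopper [429. 186.] 107 [0.463 0.303 0.037] top [0.462 0.303 0.038]
stopper [272. 193.] 95 [ 0.508 -0.05   0.037] top [ 0.507 -0.05   0.037]
stopper [430. 219.] 194 [0.559 0.284 0.034] top [0.557 0.285 0.038]
stopper [399. 221.] 174 [0.573 0.217 0.035] top [0.57  0.218 0.038]
stopper [148. 215.] 145 [0.545 0.285 0.04 ] top [0.545 0.286 0.041]
stopper [280. 237.] 115 [ 0.494 -0.049  0.04 ] top [ 0.494 -0.05   0.04 ]
stopper [139. 251.] 151 [0.452 0.303 0.04 ] top [0.452 0.304 0.041]
[0.49714867 0.09689134 0.14111216] (array([121.1,  66.9,  99.1]), np.float64(0.001), 'q6', np.float64(-0.04))
```

Emit:
step_arm(steps="0.3 40 23 0 0; 0.3 80 45 0 0; 0.3 121 67 20 0; 0.3 121 67 50 0; 0.3 121 67 80 0; 0.3 121 67 99 0; 0.3 121 67 99 0; 0.65 121 67 99 0")

```text
time: 9.65
tool_pos: [0.5653, 0.2157, 0.0425]
orientation: [3.141, 0.0, 1.567]
force: [0.8, 0.6, -0.1]
finger_gap: 0.0461
```

Emit:
step_arm(steps="0.65 0 0 0 0; 0.65 0 0 0 0; 0.65 0 0 0 0; 0.65 0 0 -40 0; 0.65 0 0 -80 0; 0.65 0 0 -80 0; 0.65 0 0 -80 0")

```text
time: 10.35
tool_pos: [0.5645, 0.2169, 0.1225]
orientation: [3.14, -0.0, 1.569]
force: [-0.6, 0.2, -1.8]
finger_gap: 0.0388
```

```bash
python3 -c "
from h import *
print(go(.47,-.007,.043,np.pi/2))"
```

```text
(array([-224.1,  -94.2,   79.3]), np.float64(-0.002), 'q6', np.float64(0.17))
```

Emit:
step_arm(steps="0.65 -45 -19 0 0; 0.65 -90 -38 0 0; 0.65 -135 -57 0 0; 0.65 -180 -76 0 0; 0.65 -224 -94 0 0; 0.65 -224 -94 0 0; 0.65 -224 -94 0 0; 0.65 -224 -94 30 0")

```text
time: 11.15
tool_pos: [0.4719, -0.0066, 0.0933]
orientation: [3.136, 0.001, 1.569]
force: [0.6, -0.7, -1.8]
finger_gap: 0.0388
```

Emit:
step_arm(steps="0.65 0 0 25 0; 0.65 0 0 50 0; 0.65 0 0 50 0; 0.5 0 0 50 0; 0.2 0 0 50 0; 0.2 0 0 50 0; 0.2 0 0 25 0; 0.3 0 0 -20 0")

```text
time: 11.95
tool_pos: [0.4691, -0.0066, 0.1115]
orientation: [-3.137, -0.001, 1.569]
force: [1.1, 0.2, 0.3]
finger_gap: 0.0596
```

Emit:
step_arm(steps="0.3 0 0 -40 0; 0.3 50 0 -50 0; 0.3 100 0 -50 0; 0.3 100 0 -50 0")

```text
time: 12.35
tool_pos: [0.4697, 0.0975, 0.1631]
orientation: [3.14, -0.001, 1.574]
force: [-0.2, -0.9, -0.1]
finger_gap: 0.0597
```

```bash
python3 -c "
from h import *
from plant import env
snap('scene','s3'); stoppers('s3');snap('top','t3'); stoppers('t3')
print(env.get_obs()['tool_pos'],go(.551,.285,.042,np.pi/2))"
```

```text
stopper [295. 185.] 94 [ 0.481 -0.     0.037] top [ 0.48  -0.     0.037]
stopper [429. 186.] 97 [0.463 0.304 0.038] top [0.463 0.303 0.038]
stopper [272. 193.] 102 [ 0.508 -0.05   0.036] top [ 0.507 -0.05   0.037]
stopper [430. 219.] 184 [0.56  0.284 0.034] top [0.557 0.285 0.039]
stopper [148. 215.] 145 [0.545 0.285 0.04 ] top [0.545 0.286 0.041]
stopper [280. 237.] 116 [ 0.495 -0.049  0.04 ] top [ 0.495 -0.049  0.04 ]
stopper [260. 247.] 110 [ 0.468 -0.001  0.04 ] top [ 0.468 -0.001  0.04 ]
stopper [138. 251.] 153 [0.451 0.303 0.039] top [0.452 0.305 0.041]
[0.47015648 0.09390907 0.16244358] (array([191.1,  80.9, 120.5]), np.float64(0.001), 'q6', np.float64(-0.05))
```

Emit:
step_arm(steps="0.3 45 19 0 0; 0.3 90 38 10 0; 0.3 135 57 20 0; 0.3 180 76 40 0; 0.3 192 81 70 0; 0.3 192 81 100 0; 0.3 192 81 120 0; 0.3 192 81 120 0")

```text
time: 13.25
tool_pos: [0.551, 0.283, 0.0392]
orientation: [-3.136, 0.002, 1.567]
force: [-0.9, 0.1, 1.3]
finger_gap: 0.0597
```

Emit:
step_arm(steps="0.65 0 0 0 0; 0.65 0 0 0 0; 0.65 0 0 0 0; 0.65 0 0 0 0; 0.65 0 0 -40 0; 0.65 0 0 -80 0; 0.65 0 0 -80 0; 0.65 0 0 -80 0")

```text
time: 14.05
tool_pos: [0.5517, 0.2849, 0.1226]
orientation: [3.14, -0.0, 1.569]
force: [-0.7, -0.6, -2.1]
finger_gap: 0.0387
```

```bash
python3 -c "
from h import *
print(go(.50,.040,.043,np.pi/2))"
```

```text
(array([-245.1,  -51.3,   79.4]), np.float64(-0.002), 'q6', np.float64(0.29))
```

Emit:
step_arm(steps="0.65 -48 -10 0 0; 0.65 -96 -20 0 0; 0.65 -144 -30 0 0; 0.65 -192 -40 0 0; 0.65 -245 -51 0 0; 0.65 -245 -51 0 0; 0.65 -245 -51 0 0; 0.65 -245 -51 30 0")

```text
time: 14.85
tool_pos: [0.502, 0.0405, 0.0935]
orientation: [3.136, 0.001, 1.569]
force: [0.8, -0.1, -2.2]
finger_gap: 0.039
```

Emit:
step_arm(steps="0.65 0 0 25 0; 0.65 0 0 50 0; 0.65 0 0 50 0; 0.5 0 0 50 0; 0.2 0 0 50 0; 0.2 0 0 50 0; 0.2 0 0 25 0; 0.3 0 0 -20 0")

```text
time: 15.65
tool_pos: [0.4991, 0.0402, 0.1114]
orientation: [-3.137, -0.001, 1.569]
force: [0.7, -0.1, 0.1]
finger_gap: 0.0596
```

Emit:
step_arm(steps="0.3 0 0 -40 0; 0.3 50 0 -50 0; 0.3 100 0 -50 0; 0.3 100 0 -50 0")

```text
time: 16.05
tool_pos: [0.4998, 0.1445, 0.1632]
orientation: [3.139, -0.001, 1.574]
force: [0.0, -0.2, -0.4]
finger_gap: 0.06
```

```bash
python3 -c "
from h import *
from plant import env
snap('scene','s4'); stoppers('s4');snap('top','t4'); stoppers('t4')
print(env.get_obs()['tool_pos'],go(.457,.304,.042,np.pi/2))"
```

```text
stopper [295. 186.] 107 [ 0.482 -0.001  0.036] top [ 0.48  -0.     0.037]
stopper [429. 186.] 91 [0.463 0.303 0.038] top [0.462 0.303 0.038]
stopper [272. 193.] 110 [ 0.508 -0.049  0.036] top [ 0.507 -0.049  0.038]
stopper [316. 196.] 110 [0.511 0.046 0.036] top [0.51  0.046 0.037]
stopper [242. 235.] 122 [0.498 0.046 0.04 ] top [0.498 0.046 0.04 ]
stopper [279. 237.] 117 [ 0.494 -0.049  0.04 ] top [ 0.495 -0.049  0.04 ]
stopper [260. 247.] 112 [ 0.468 -0.     0.04 ] top [ 0.468 -0.     0.04 ]
[0.50016649 0.14085179 0.16238174] (array([163.2, -43.2, 120.3]), np.float64(0.0), 'q6', np.float64(0.05))
```

Emit:
step_arm(steps="0.3 45 -12 0 0; 0.3 90 -24 10 0; 0.3 135 -36 20 0; 0.3 163 -43 50 0; 0.3 163 -43 80 0; 0.3 163 -43 110 0; 0.3 163 -43 120 0; 0.3 163 -43 120 0")

```text
time: 16.95
tool_pos: [0.4579, 0.3019, 0.0412]
orientation: [-3.139, 0.001, 1.567]
force: [0.5, -1.2, 1.3]
finger_gap: 0.0598
```

Emit:
step_arm(steps="0.65 0 0 0 0; 0.65 0 0 0 0; 0.65 0 0 0 0; 0.65 0 0 0 0; 0.65 0 0 -40 0; 0.65 0 0 -80 0; 0.65 0 0 -80 0; 0.65 0 0 -80 0")

```text
time: 17.75
tool_pos: [0.4579, 0.3031, 0.1229]
orientation: [3.14, -0.001, 1.569]
force: [0.1, -0.3, -1.4]
finger_gap: 0.0391
```

```bash
python3 -c "
from h import *
print(go(.465,.083,.043,np.pi/2))"
```

```text
(array([-220.2,    7.4,   79.7]), np.float64(-0.002), 'q6', np.float64(0.37))
```

Emit:
step_arm(steps="0.65 -45 2 0 0; 0.65 -90 4 0 0; 0.65 -135 6 0 0; 0.65 -180 7 0 0; 0.65 -220 7 0 0; 0.65 -220 7 0 0; 0.65 -220 7 0 0; 0.65 -220 7 30 0")

```text
time: 18.55
tool_pos: [0.4658, 0.0838, 0.0934]
orientation: [3.136, 0.0, 1.57]
force: [-0.4, -0.2, -1.8]
finger_gap: 0.0389
```

Emit:
step_arm(steps="0.65 0 0 25 0; 0.65 0 0 50 0; 0.65 0 0 50 0; 0.5 0 0 50 0; 0.2 0 0 50 0; 0.2 0 0 50 0; 0.2 0 0 25 0; 0.3 0 0 -20 0")

```text
time: 19.35
tool_pos: [0.4631, 0.0835, 0.1112]
orientation: [-3.136, -0.001, 1.569]
force: [0.7, 0.0, -0.0]
finger_gap: 0.0601
```

Emit:
step_arm(steps="1 0 0 -50 0; 1 0 0 -80 0; 1 50 0 -80 0; 1 100 0 -80 0; 1 100 0 -80 0")

```text
time: 19.85
tool_pos: [0.4637, 0.1878, 0.1925]
orientation: [3.14, -0.002, 1.575]
force: [0.8, -0.8, -0.3]
finger_gap: 0.0002
```

Run:
```python
from h import *
from plant import env
snap('scene','s5'); stoppers('s5');snap('top','t5'); stoppers('t5')
print(env.get_obs()['tool_pos'],env.get_obs()['joints'])
for n,c in(("B",(.489,-.209,-21)),("A",(.5085,-.366,-31.5))):
    a=np.radians(c[2]); x,y=np.array(c[:2])-.037*np.array([np.cos(a),np.sin(a)]); print(n,x,y,go(x,y,.12,a))
```

```text
stopper [324. 190.] 328 [0.492 0.064 0.038] top [0.488 0.067 0.041]
stopper [295. 187.] 126 [0.483 0.    0.034] top [ 0.48  -0.     0.037]
stopper [272. 193.] 121 [ 0.509 -0.049  0.036] top [ 0.507 -0.05   0.038]
stopper [242. 235.] 119 [0.498 0.046 0.04 ] top [0.498 0.046 0.04 ]
stopper [279. 237.] 118 [ 0.494 -0.049  0.04 ] top [ 0.494 -0.049  0.04 ]
stopper [260. 247.] 111 [ 0.468 -0.     0.04 ] top [ 0.468 -0.     0.04 ]
stopper [226. 249.] 184 [0.462 0.083 0.047] top [0.462 0.083 0.047]
[0.46407357 0.18410239 0.19200366] [ 1.40136318e-01  3.49633514e-01  1.53810440e+00 -1.04074085e-04
  1.25373895e+00  1.39298182e-01]
B 0.4544575242196035 -0.19574038586682388 (array([-379.8,  -10. ,   72. ]), np.float64(-1.203), 'q6', np.float64(0.14))
A 0.47695231391889853 -0.3466675531055099 (array([-530.8,   12.4,   72. ]), np.float64(-1.02), 'q6', np.float64(0.14))
```

View pics/s5.png

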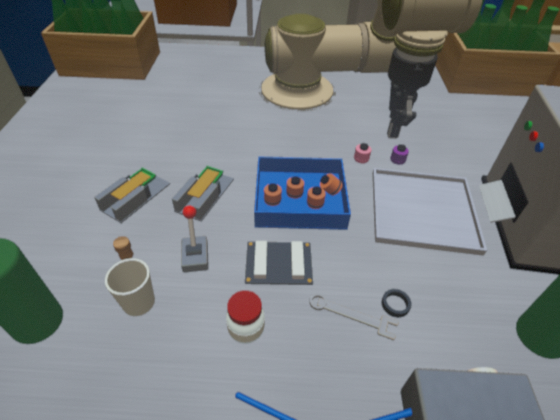

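Run:
```python
import cv2,numpy as np
a=cv2.imread("pics/t5.png")[205:280,210:300]; b=cv2.imread("pics/s5.png")[155:230,255:350]
cv2.imwrite("pics/c5.png",np.hstack([cv2.resize(a,(380,400),interpolation=3),cv2.resize(b,(400,400),interpolation=3)]))
from h import *
p,P=cloud("t5"); h=cv2.cvtColor(p,cv2.COLOR_RGB2HSV)
m=np.zeros(p.shape[:2],bool); m[236:264,212:242]=1
q=P[m&(P[...,2]>.012)]; q=q[(q[:,1]<.115)]
for lo in(.012,.03,.045,.052): print(lo,[(r.round(3)) for r in (q[q[:,2]>lo].mean(0),q[q[:,2]>lo].min(0),q[q[:,2]>lo].max(0))] if (q[:,2]>lo).any() else 0)
```

```text
0.012 [array([0.464, 0.084, 0.043]), array([0.426, 0.048, 0.013]), array([0.496, 0.112, 0.059])]
0.03 [array([0.465, 0.082, 0.045]), array([0.426, 0.048, 0.031]), array([0.496, 0.112, 0.059])]
0.045 [array([0.464, 0.084, 0.05 ]), array([0.426, 0.048, 0.045]), array([0.495, 0.112, 0.059])]
0.052 [array([0.464, 0.082, 0.054]), array([0.449, 0.064, 0.052]), array([0.49 , 0.112, 0.059])]
```

View pics/c5.png

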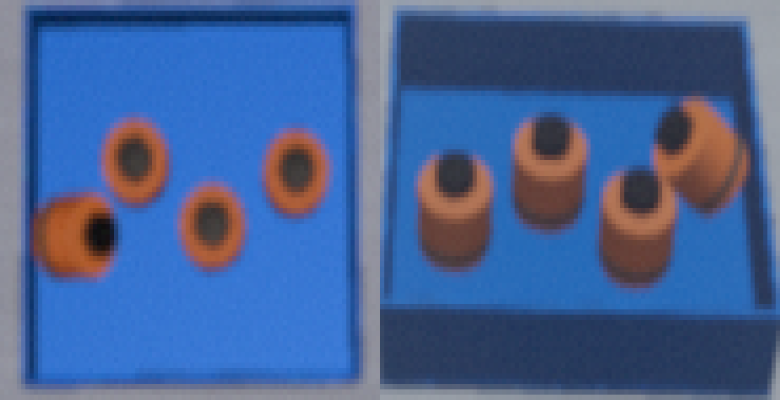

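Run:
```python
from h import *
for n,sl in(("t5",np.s_[234:266,210:245]),("s5",np.s_[170:205,310:350])):
    p,P=cloud(n); q=P[sl].reshape(-1,3); c=p[sl].reshape(-1,3).astype(int)
    ok=(abs(q[:,0]-.463)<.012)&(c[:,2]<110)
    q,c=q[ok],c[ok]; i=np.argsort(q[:,1])
    print(n); print("\n".join(f"{a[1]*1000:.0f} {a[2]*1000:.0f} {'K' if max(b)<75 else 'O'} x{a[0]*1000:.0f}" for a,b in zip(q[i],c[i]) )[:1500])
```

```text
t5
57 41 O x463
59 48 K x460
59 47 K x457
59 50 K x464
59 44 O x455
60 45 K x467
60 46 O x470
60 41 K x463
61 29 O x474
61 49 O x454
62 49 K x462
62 47 K x460
62 50 K x467
62 45 K x457
62 48 K x464
62 49 K x469
62 47 O x472
62 35 O x453
64 51 K x457
64 51 K x459
64 46 O x452
64 46 O x455
64 49 K x464
64 48 K x462
64 51 K x469
64 52 O x472
64 46 K x467
66 54 O x454
66 50 O x452
66 50 K x457
66 52 K x464
66 55 K x469
66 51 K x462
66 53 K x466
67 48 K x459
67 53 O x471
68 58 K x461
68 56 K x459
69 51 K x457
69 54 K x464
69 55 K x466
69 49 O x454
69 53 K x469
69 42 O x452
69 50 O x472
70 42 O x475
71 59 K x461
71 56 O x456
71 57 K x459
71 54 K x464
71 50 O x454
71 53 K x466
72 50 O x469
72 42 O x452
72 48 O x472
72 46 O x474
74 53 O x459
74 52 O x461
74 50 O x457
74 53 O x466
74 47 O x454
74 46 O x452
74 48 O x464
74 47 O x469
74 48 O x472
75 48 O x474
76 51 O x454
76 49 O x459
77 47 O x457
77 51 O x466
77 50 O x464
77 44 O x452
77 48 O x469
77 45 O x462
77 48 O x472
77 48 O x474
79 51 O x451
79 51 O x454
79 53 O x459
79 50 O x461
79 50 O x464
79 51 O x466
79 51 O x469
79 51 O x471
79 50
[... 1207 characters left out ...]
 x473
71 43 O x475
71 43 O x472
73 51 O x470
73 50 O x472
73 51 O x467
73 52 O x464
73 51 O x460
74 44 O x473
74 45 O x471
74 47 O x453
75 49 O x475
75 50 O x466
75 49 O x468
76 45 O x474
76 46 O x468
76 50 O x459
76 48 O x460
76 48 O x454
78 51 O x467
78 49 O x471
78 50 O x463
78 48 O x467
78 51 O x460
78 51 O x454
78 50 O x455
79 52 O x474
80 55 O x461
80 51 O x470
80 52 O x467
80 53 O x462
80 52 O x464
80 51 O x453
82 54 O x469
82 54 O x467
82 52 O x471
82 49 O x474
82 54 O x463
82 55 O x460
84 54 O x470
84 53 O x472
84 55 O x467
84 55 O x464
84 51 O x473
84 50 O x475
86 51 O x473
86 52 O x471
86 52 O x467
86 49 O x473
89 50 O x468
89 49 O x470
89 46 O x473
89 49 O x463
89 46 O x470
91 47
```

Emit:
step_arm(steps="0.3 -47 0 0 0; 0.3 -94 -1 20 0; 0.3 -94 -1 60 0; 0.3 -94 -1 90 0; 0.3 -94 -1 90 0; 0.3 -94 -1 90 0")

```text
time: 20.55
tool_pos: [0.4637, 0.0884, 0.1026]
orientation: [3.142, 0.0, 1.568]
force: [0.3, 0.3, 0.5]
finger_gap: 0.0597
```

```bash
python3 -c "
from h import *
print(go(.463,.090,.029,np.pi/2))"
```

```text
(array([ 1.6, -0.7, 73.6]), np.float64(-0.003), 'q6', np.float64(-0.06))
```

Emit:
step_arm(steps="0.3 2 -1 30 0; 0.3 2 -1 55 0; 0.3 2 -1 73 0; 0.3 2 -1 73 0; 0.65 2 -1 73 0; 0.65 2 -1 73 0; 0.65 2 -1 73 0; 0.65 2 -1 73 0", force=20)

```text
time: 21.35
tool_pos: [0.4633, 0.091, 0.0301]
orientation: [3.139, 0.0, 1.569]
force: [0.5, 1.9, 6.6]
finger_gap: 0.0393
```

Emit:
step_arm(steps="0.65 0 0 -20 0; 0.65 0 0 -50 0; 0.65 0 0 -90 0; 0.65 50 10 -90 0; 0.65 95 20 -90 0; 0.65 130 30 -90 0; 0.65 130 30 -90 0; 0.65 130 30 -90 0")

```text
time: 22.15
tool_pos: [0.4922, 0.2213, 0.1188]
orientation: [-3.141, 0.0, 1.57]
force: [0.5, -0.6, -1.5]
finger_gap: 0.0395
```

Run:
```python
from h import *
from plant import env
o=env.get_obs();print(o["tool_pos"],o["force"],o["finger_gap"])
snap("scene","s6"); snap("wrist","w6")
a=cv2.imread("pics/s6.png")[90:290,250:530]; b=cv2.imread("pics/w6.png")
cv2.imwrite("pics/c6.png",np.hstack([cv2.resize(a,(420,300)),cv2.resize(b,(380,300))]))
```

```text
[0.49215036 0.22129822 0.11875722] [ 0.49119224 -0.63474763 -1.51585326] 0.03947588739812872
```

View pics/c6.png

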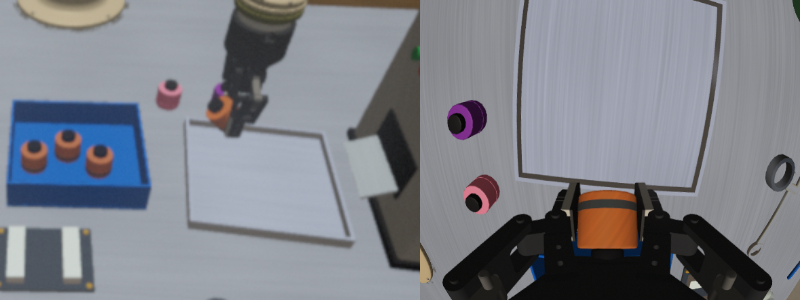

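Emit:
step_arm(steps="0.65 0 0 40 0; 0.65 0 0 75 0; 0.65 0 0 86 0; 0.65 0 0 86 0; 0.65 8 0 88 0; 0.65 18 0 90 0; 0.65 28 0 91 0; 0.65 38 0 91 0")

```text
time: 23.05
tool_pos: [0.4936, 0.2597, 0.0295]
orientation: [3.138, 0.0, 1.569]
force: [0.4, -3.2, 5.8]
finger_gap: 0.0395
```

Emit:
step_arm(steps="0.65 10 0 0 0; 0.65 20 0 0 0; 0.65 30 0 0 0; 0.65 40 0 0 0")

```text
time: 23.45
tool_pos: [0.4935, 0.2999, 0.0295]
orientation: [3.139, -0.0, 1.569]
force: [0.5, -4.4, 6.5]
finger_gap: 0.039
```

Run:
```python
from h import *
from plant import env
o=env.get_obs();print(o["tool_pos"],o["force"],o["finger_gap"])
snap("scene","s7"); snap("wrist","w7")
a=cv2.imread("pics/s7.png")[130:250,350:500]; b=cv2.imread("pics/w7.png")[200:400,160:400]
cv2.imwrite("pics/c7.png",np.hstack([cv2.resize(a,(400,320)),cv2.resize(b,(384,320))]))
```

```text
[0.49347917 0.29991298 0.02954626] [ 0.46235892 -4.37712828  6.50294288] 0.03904662456702434
```

View pics/c7.png

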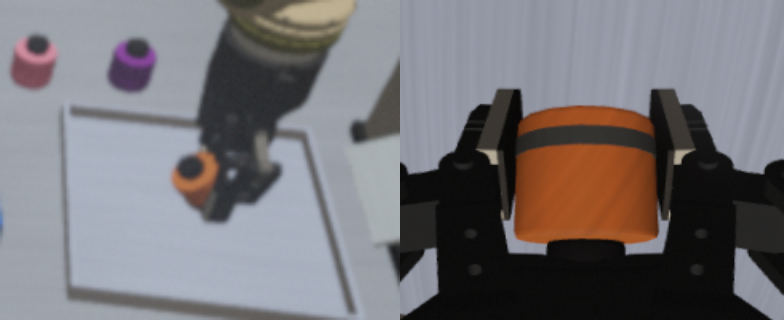

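Emit:
step_arm(steps="0.65 5 0 1 0; 0.65 10 0 2 0; 0.65 13 0 2 0; 0.5 15 0 2 0; 0.3 15 0 2 0; 0.3 15 0 2 0; 0.3 15 0 0 0; 0.3 15 0 0 0")

```text
time: 24.35
tool_pos: [0.4929, 0.314, 0.0282]
orientation: [3.141, -0.0, 1.569]
force: [-0.2, -0.2, -0.3]
finger_gap: 0.0598
```

Emit:
step_arm(steps="0.3 0 0 -30 0; 0.3 0 0 -60 0; 0.3 0 0 -100 0; 0.3 0 0 -130 0; 0.3 -100 0 -130 0; 0.3 -100 0 -130 0; 0.3 -100 0 -130 0")

```text
time: 25.05
tool_pos: [0.4927, 0.2097, 0.1582]
orientation: [-3.141, 0.001, 1.564]
force: [0.6, 0.3, -0.4]
finger_gap: 0.0599
```

Run:
```python
from h import *
from plant import env
o=env.get_obs();print(o["tool_pos"],o["force"],o["finger_gap"])
snap("scene","s8"); snap("top","t8"); stoppers("s8"); stoppers("t8")
a=cv2.imread("pics/s8.png")[150:270,350:500]; b=cv2.imread("pics/t8.png")[180:280,95:215]
cv2.imwrite("pics/c8.png",np.hstack([cv2.resize(a,(400,320)),cv2.resize(b,(384,320))]))
```

```text
[0.49268769 0.20972208 0.15824746] [ 0.59476105  0.28322718 -0.44492636] 0.059926274242291834
stopper [295. 186.] 103 [ 0.482 -0.     0.036] top [ 0.48  -0.     0.037]
stopper [272. 193.] 119 [ 0.509 -0.05   0.035] top [ 0.507 -0.05   0.037]
stopper [316. 196.] 110 [0.511 0.046 0.036] top [0.51  0.046 0.038]
stopper [441. 201.] 140 [0.508 0.319 0.035] top [0.506 0.318 0.038]
stopper [242. 235.] 120 [0.498 0.046 0.04 ] top [0.498 0.046 0.04 ]
stopper [280. 237.] 116 [ 0.495 -0.049  0.04 ] top [ 0.495 -0.049  0.04 ]
stopper [260. 247.] 109 [ 0.468 -0.     0.04 ] top [ 0.468 -0.     0.04 ]
```

View pics/c8.png

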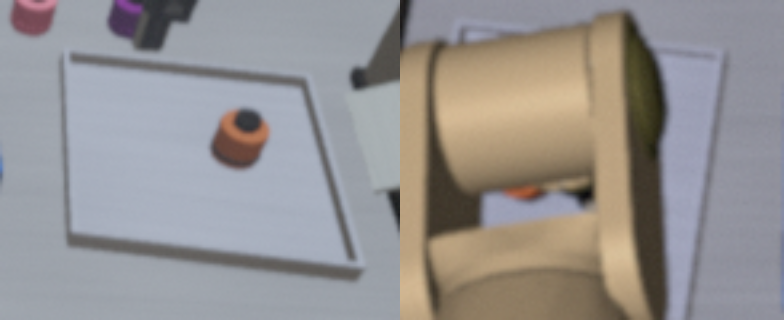

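```bash
python3 -c "
from h import *
print(go(.500,.321,.043,np.pi/2))"
```

```text
(array([107.7,   6.7, 115.2]), np.float64(-0.004), 'q6', np.float64(0.19))
```

Emit:
step_arm(steps="0.3 40 3 0 0; 0.3 80 5 0 0; 0.3 107 7 20 0; 0.3 107 7 50 0; 0.3 107 7 80 0; 0.3 107 7 105 0; 0.3 107 7 115 0; 0.3 107 7 115 0", force=30)

```text
time: 25.95
tool_pos: [0.4992, 0.3217, 0.0419]
orientation: [-3.139, 0.001, 1.57]
force: [0.0, -0.2, 0.2]
finger_gap: 0.06
```

Emit:
step_arm(steps="0.65 0 0 0 0; 0.65 0 0 0 0; 0.65 0 0 0 0; 0.65 0 0 0 0; 0.65 0 0 -40 0; 0.65 0 0 -80 0; 0.65 0 0 -80 0; 0.65 0 0 -80 0")

```text
time: 26.75
tool_pos: [0.4999, 0.3209, 0.1236]
orientation: [3.14, -0.0, 1.569]
force: [0.3, -0.2, -1.2]
finger_gap: 0.0387
```

```bash
python3 -c "
from h import *
print(go(.452,.077,.043,np.pi/2))"
```

```text
(array([-244. ,  -47.5,   80.4]), np.float64(-0.002), 'q6', np.float64(0.37))
```

Emit:
step_arm(steps="0.65 -48 -10 0 0; 0.65 -96 -20 0 0; 0.65 -144 -30 0 0; 0.65 -192 -40 0 0; 0.65 -244 -48 0 0; 0.65 -244 -48 0 0; 0.65 -244 -48 0 0; 0.65 -244 -48 30 0")

```text
time: 27.55
tool_pos: [0.453, 0.0777, 0.0943]
orientation: [3.136, 0.0, 1.569]
force: [1.5, -0.7, -2.6]
finger_gap: 0.0389
```

Emit:
step_arm(steps="0.65 0 0 25 0; 0.65 0 0 49 0; 0.65 0 0 50 0; 0.5 0 0 50 0; 0.35 0 0 50 0; 0.35 0 0 50 0; 0.35 0 0 25 0; 0.35 0 0 -20 0")

```text
time: 28.35
tool_pos: [0.4502, 0.0772, 0.1125]
orientation: [-3.137, -0.0, 1.569]
force: [0.4, 1.3, -0.5]
finger_gap: 0.0554
```

Emit:
step_arm(steps="1 0 0 -50 0; 1 0 0 -80 0; 1 50 0 -80 0; 1 100 0 -80 0; 1 100 0 -80 0")

```text
time: 28.85
tool_pos: [0.4507, 0.1815, 0.1937]
orientation: [3.14, -0.001, 1.574]
force: [0.2, -0.8, -1.2]
finger_gap: -0.0001
```

Run:
```python
from h import *
from plant import env
snap('scene','s9'); stoppers('s9');snap('top','t9'); stoppers('t9')
print(env.get_obs()['tool_pos'],env.get_obs()['joints'])
p,P=cloud('s9'); print(P[150:180,165:240][...,2][np.isfinite(P[150:180,165:240][...,2])].max())
for n,c in(("B",(.489,-.209,-21)),("A",(.5085,-.366,-31.5))):
    a=np.radians(c[2]); x,y=np.array(c[:2])-.037*np.array([np.cos(a),np.sin(a)]); print(n,x,y,go(x,y,.12,a))
```

```text
stopper [322. 190.] 283 [0.489 0.062 0.034] top [0.486 0.062 0.037]
stopper [295. 187.] 127 [ 0.483 -0.     0.034] top [ 0.48  -0.     0.038]
stopper [272. 193.] 116 [ 0.509 -0.05   0.036] top [ 0.507 -0.05   0.037]
stopper [242. 235.] 121 [0.498 0.046 0.04 ] top [0.498 0.046 0.04 ]
stopper [280. 237.] 118 [ 0.495 -0.049  0.039] top [ 0.495 -0.049  0.04 ]
stopper [260. 247.] 112 [ 0.468 -0.     0.04 ] top [ 0.468 -0.     0.04 ]
stopper [228. 254.] 123 [0.45  0.078 0.04 ] top [0.45  0.078 0.04 ]
[0.45114307 0.17784676 0.19324024] [ 1.30889079e-01  3.24754581e-01  1.57359294e+00 -2.50013591e-04
  1.24278333e+00  1.30464150e-01]
0.04456279020655929
B 0.4544575242196035 -0.19574038586682388 (array([-373.6,    3.1,   73.3]), np.float64(-1.204), 'q6', np.float64(0.13))
A 0.47695231391889853 -0.3466675531055099 (array([-524.5,   25.5,   73.3]), np.float64(-1.021), 'q6', np.float64(0.13))
```

Emit:
step_arm(steps="1 -47 0 0 -0.15; 1 -94 1 0 -0.3; 1 -141 1 0 -0.45; 1 -188 2 0 -0.6; 1 -235 2 0 -0.75; 1 -282 3 0 -0.9; 1 -329 3 20 -1.05; 1 -374 3 40 -1.2")

```text
time: 29.75
tool_pos: [0.4534, -0.166, 0.1661]
orientation: [-3.141, 0.002, 2.612]
force: [0.9, 0.1, -0.2]
finger_gap: 0.0
```

Emit:
step_arm(steps="1 0 0 0 0; 1 0 0 0 0; 1 0 0 0 0")

```text
time: 30.05
tool_pos: [0.4538, -0.1627, 0.1659]
orientation: [3.142, 0.0, 2.607]
force: [-0.9, 0.4, 0.8]
finger_gap: 0.0005
```

Run:
```python
from h import *
from plant import env
snap('wrist','w10')
print(env.get_obs()['tool_pos'])
a=np.radians(-21); x,y=np.array((.489,-.209))-.038*np.array([np.cos(a),np.sin(a)]); print(x,y,go(x,y,.065,a))
```

```text
[ 0.45399276 -0.16231273  0.16602192]
0.45352394379310634 -0.19538201791727858 (array([-16.4, -28.7, 101. ]), np.float64(-0.167), 'q6', np.float64(-1.63))
```

View pics/w10.png

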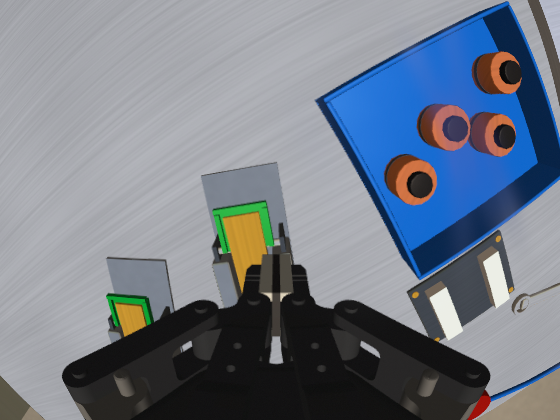

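Emit:
step_arm(steps="1 -16 -29 40 -0.167; 1 -16 -29 80 -0.167; 1 -16 -29 101 -0.167; 1 -16 -29 101 -0.167; 1 -16 -29 101 -0.167")

```text
time: 30.6
tool_pos: [0.4537, -0.1955, 0.0655]
orientation: [-3.141, 0.001, 2.777]
force: [0.9, -1.1, 0.4]
finger_gap: 0.0001
```

Emit:
step_arm(steps="1 0 0 4 0; 1 0 0 7 0; 1 0 0 9 0; 1 0 0 11 0; 1 0 0 13 0; 1 0 0 15 0; 1 0 0 15 0")

```text
time: 31.3
tool_pos: [0.4537, -0.196, 0.0511]
orientation: [-3.141, 0.002, 2.776]
force: [-3.0, 2.3, 12.9]
finger_gap: 0.0001
```

Emit:
step_arm(steps="1 0 0 2 0; 1 0 0 4 0; 1 0 0 6 0; 1 0 0 6 0")

```text
time: 31.7
tool_pos: [0.4539, -0.1962, 0.0497]
orientation: [-3.139, 0.006, 2.777]
force: [-17.6, 11.2, 71.7]
finger_gap: -0.0003
```

Run:
```python
from h import *
from plant import env
o=env.get_obs();print(o['tool_pos'],o['force'])
snap("scene","s11")
p,P=cloud("s11"); h=cv2.cvtColor(p,cv2.COLOR_RGB2HSV); H,S,V=[h[...,i].astype(int) for i in range(3)]
for c,a,m in blobs((H>12)&(H<24)&(S>130)&(V>60),60):
    q=P[m]; q=q[np.isfinite(q[:,0])]
    if len(q)<60 or not(-.42<q[:,1].mean()<-.15): continue
    c0=q.mean(0); n=np.linalg.svd(q-c0,full_matrices=False)[2]; print(c,a,c0,"tilt",np.arccos(abs(n[2,2])),n[0])
```

```text
[ 0.4539211  -0.19617812  0.04970041] [-17.59962125  11.22398444  71.6913871 ]
[129.51754386 185.37426901] 342 [ 0.50809183 -0.36505406  0.03857331] tilt 0.023231552231315223 [ 8.62285247e-01 -5.06422573e-01  5.75581330e-04]
[202.29333333 179.29333333] 75 [ 0.49344609 -0.2045523   0.05342317] tilt 0.671402973018917 [ 0.76650287 -0.16776126  0.61994315]
```

Emit:
step_arm(steps="1 0 0 -20 0; 1 0 0 -60 0; 1 0 0 -60 0")

```text
time: 32.05
tool_pos: [0.455, -0.197, 0.108]
orientation: [-3.139, 0.009, 2.776]
force: [0.0, -0.3, -0.0]
finger_gap: 0.0002
```

Run:
```python
from h import *
from plant import env
a=np.radians(-31); x,y=np.array((.5083,-.3655))-.038*np.array([np.cos(a),np.sin(a)]); print(x,y,go(x,y,.065,a))
```

```text
0.4757276425733197 -0.3459285531534179 (array([ -72.2, -131.6,   44. ]), np.float64(0.176), 'q6', np.float64(-1.85))
```

Emit:
step_arm(steps="1 -22 -40 0 0.04; 1 -44 -80 0 0.08; 1 -66 -120 0 0.13; 1 -72 -132 20 0.175; 1 -72 -132 40 0.175; 1 -72 -132 44 0.175; 1 -72 -132 44 0.175")

```text
time: 32.75
tool_pos: [0.4731, -0.3446, 0.0592]
orientation: [3.141, -0.001, 2.601]
force: [-0.5, 0.3, 0.3]
finger_gap: 0.0001
```

Emit:
step_arm(steps="1 0 0 4 0; 1 0 0 7 0; 1 0 0 9 0; 1 0 0 11 0; 1 0 0 13 0; 1 0 0 14 0; 1 0 0 14 0")

```text
time: 33.45
tool_pos: [0.4739, -0.345, 0.0506]
orientation: [-3.14, 0.005, 2.602]
force: [-10.7, 9.0, 37.9]
finger_gap: -0.0
```

```bash
cat >> h.py <<'E'
def shims(n):
    p,P=cloud(n); h=cv2.cvtColor(p,cv2.COLOR_RGB2HSV); H,S,V=[h[...,i].astype(int) for i in range(3)]
    for c,a,m in blobs((H>12)&(H<24)&(S>130)&(V>60),40):
        q=P[m]; q=q[np.isfinite(q[:,0])]
        if len(q)<40 or not(-.45<q[:,1].mean()<.05): continue
        c0=q.mean(0); w=np.linalg.svd(q-c0,full_matrices=False)[2]; t=(q-c0)@w.T
        print(c.round(),a,c0.round(4),"tilt",round(np.arccos(abs(w[2,2])),2),w[0].round(3),"ext",np.ptp(t,0).round(3),"mid",(c0+w[0]*(t[:,0].max()+t[:,0].min())/2+w[1]*(t[:,1].max()+t[:,1].min())/2).round(4))
E
python3 - <<'E'
from h import *
from plant import env
o=env.get_obs();print(o['tool_pos'],o['force'])
snap("scene","s12");shims("s12")
E
```

```text
[ 0.47393634 -0.34501084  0.05055834] [-10.69967039   8.95790935  37.9321901 ]
[213.  12.] 817 [-0.8077 -0.401  -0.0756] tilt 0.93 [-0.287  0.943  0.17 ] ext [0.246 0.221 0.182] mid [-0.8418 -0.3947 -0.1138]
[203. 179.] 81 [ 0.4888 -0.2034  0.0497] tilt 0.65 [ 0.777 -0.187  0.601] ext [0.076 0.036 0.012] mid [ 0.4843 -0.206   0.047 ]
[129. 181.] 133 [ 0.5102 -0.3613  0.0532] tilt 0.66 [ 0.719 -0.329  0.613] ext [0.073 0.032 0.004] mid [ 0.5066 -0.3618  0.0511]
```

Emit:
step_arm(steps="1 0 0 -30 0; 0.4 0 0 -70 0; 0.4 -25 0 -70 0; 0.4 -48 0 -70 0; 0.4 -48 0 -70 0; 0.4 -48 0 -70 0", force=25)

```text
time: 34.1
tool_pos: [0.5143, -0.369, 0.1154]
orientation: [3.141, -0.001, 2.602]
force: [-0.5, -0.4, 0.5]
finger_gap: 0.0514
```

Run:
```python
from h import *
from plant import env
o=env.get_obs();print(o['tool_pos'],o['finger_gap'])
snap("wrist","w13")
print(go(.5152,-.3696,.068,np.radians(-31)))
```

```text
[ 0.51429597 -0.36901587  0.11542055] 0.0514137090391808
(array([-1.4,  0. , 47.4]), np.float64(0.001), 'q6', np.float64(-1.84))
```

View pics/w13.png

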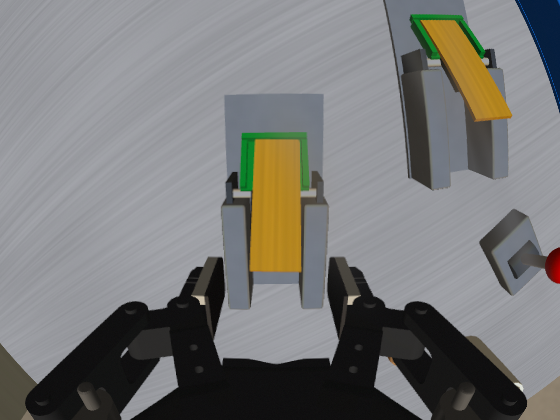

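Emit:
step_arm(steps="0.4 -1 0 25 0; 0.4 -1 0 47 0; 0.4 -1 0 47 0; 0.4 -1 0 47 0; 0.75 -1 0 47 0; 0.75 -1 0 47 0; 0.75 -1 0 47 0; 0.75 -1 0 47 0", force=30)

```text
time: 34.95
tool_pos: [0.5156, -0.3707, 0.0698]
orientation: [-3.141, 0.002, 2.601]
force: [-1.3, 0.3, 6.4]
finger_gap: 0.0292
```

Emit:
step_arm(steps="0.75 0 0 -15 0; 0.75 -3 0 -40 0; 0.75 -3 0 -70 0; 0.75 -3 0 -100 0; 0.75 -3 0 -100 0")

```text
time: 35.45
tool_pos: [0.5189, -0.3726, 0.173]
orientation: [-3.14, 0.008, 2.601]
force: [0.3, 0.8, -0.9]
finger_gap: 0.0292
```

Run:
```python
from h import *
from plant import env
o=env.get_obs();print(o['tool_pos'],o['finger_gap'],o['joints'])
snap("scene","s14");shims("s14")
for pad in((.668,-.064),): print(go(*pad,.12,np.radians(1.5)))
```

```text
[ 0.51893494 -0.37260399  0.17295221] 0.029233474087197286 [-8.07773595e-01  5.94224617e-01  1.16438445e+00  2.17741209e-04
  1.37518675e+00 -1.83798222e+00]
[128. 146.] 46 [ 0.4945 -0.3482  0.1373] tilt 0.68 [-0.773  0.172 -0.611] ext [0.064 0.025 0.005] mid [ 0.5025 -0.3513  0.1441]
[203. 179.] 83 [ 0.4886 -0.2036  0.0497] tilt 0.65 [ 0.777 -0.193  0.599] ext [0.08  0.031 0.003] mid [ 0.4841 -0.204   0.0466]
(array([ 30.4, 341.2,  50. ]), np.float64(-0.567), 'q6', np.float64(-1.84))
```

```bash
python3 -c "
from h import *
print(go(.686,-.064,.18,.035))"
```

```text
(array([ 14.7, 350.4, -10. ]), np.float64(-0.576), 'q6', np.float64(-1.84))
```

Emit:
step_arm(steps="0.75 2 44 -10 -0.07; 0.75 4 88 -10 -0.14; 0.75 6 132 -10 -0.21; 0.75 8 176 -10 -0.28; 0.75 10 220 -10 -0.35; 0.75 12 264 -10 -0.43; 0.75 14 308 -10 -0.5; 0.75 15 350 -10 -0.576")

```text
time: 36.3
tool_pos: [0.6853, -0.0618, 0.1769]
orientation: [3.141, -0.003, -3.103]
force: [0.2, -0.8, -0.0]
finger_gap: 0.0291
```

Emit:
step_arm(steps="0.75 0 0 0 0; 0.75 0 0 0 0; 0.75 0 0 0 0")

```text
time: 36.6
tool_pos: [0.6846, -0.0648, 0.1776]
orientation: [3.141, -0.002, -3.108]
force: [0.2, -0.4, -0.8]
finger_gap: 0.0292
```

```bash
python3 -c "
from h import *
from plant import env
print(env.get_obs()['tool_pos'],env.get_obs()['finger_gap'],go(.686,-.064,.066,.035))"
```

```text
[ 0.68456511 -0.06479481  0.17759434] 0.02920358340242968 (array([ -1.7,   0.7, 111.6]), np.float64(-0.001), 'q6', np.float64(-1.87))
```

Emit:
step_arm(steps="0.75 -2 1 40 0; 0.75 -2 1 75 0; 0.75 -2 1 95 0; 0.75 -2 1 100 0; 0.75 -2 1 104 0; 0.75 -2 1 108 0; 0.75 -2 1 112 0; 0.75 -2 1 112 0")

```text
time: 37.4
tool_pos: [0.6875, -0.0633, 0.0678]
orientation: [-3.141, 0.002, -3.107]
force: [-0.8, 0.4, 3.8]
finger_gap: 0.029
```

```bash
python3 -c "
from h import *
from plant import env
print(env.get_obs()['tool_pos'],env.get_obs()['finger_gap'],env.get_obs()['force'])
snap('scene','s15');shims('s15')"
```

```text
[ 0.68750387 -0.06325895  0.06778009] 0.028985510846625883 [-0.82092974  0.37180209  3.84347174]
[203. 179.] 84 [ 0.4894 -0.2033  0.0501] tilt 0.65 [ 0.768 -0.22   0.602] ext [0.075 0.029 0.003] mid [ 0.4854 -0.2035  0.0474]
[260. 248.] 245 [ 0.67   -0.064   0.0484] tilt 0.6 [0.828 0.058 0.557] ext [0.112 0.032 0.038] mid [ 0.6785 -0.062   0.0543]
```

Emit:
step_arm(steps="0.75 0 0 4 0; 0.75 0 0 8 0; 0.75 0 0 12 0; 0.75 0 0 16 0; 0.75 0 0 19 0; 0.75 0 0 22 0; 0.75 0 0 24 0; 0.75 0 0 24 0")

```text
time: 38.25
tool_pos: [0.687, -0.0629, 0.0422]
orientation: [3.141, -0.0, -3.106]
force: [0.5, 0.3, 3.7]
finger_gap: 0.0289
```

```bash
python3 -c "
from h import *
from plant import env
print(env.get_obs()['tool_pos'],env.get_obs()['finger_gap'],env.get_obs()['force'])
snap('scene','s16');shims('s16')"
```

```text
[ 0.68704874 -0.06286447  0.0422017 ] 0.02891777657943061 [0.51739397 0.32991659 3.68979836]
[202. 179.] 77 [ 0.4906 -0.2053  0.0514] tilt 0.64 [ 0.793 -0.12   0.597] ext [0.079 0.034 0.012] mid [ 0.4824 -0.2064  0.0457]
[260. 255.] 290 [ 0.6746 -0.0635  0.0325] tilt 0.36 [0.946 0.125 0.299] ext [0.08  0.035 0.058] mid [ 0.683  -0.0602  0.0358]
```

Emit:
step_arm(steps="0.75 0 0 2 0; 0.75 0 0 4 0; 0.75 0 0 4 0")

```text
time: 38.6
tool_pos: [0.6871, -0.0629, 0.0383]
orientation: [3.142, -0.0, -3.106]
force: [1.5, -0.7, 4.7]
finger_gap: 0.0288
```

Emit:
step_arm(steps="0.75 0 0 1.5 0; 0.75 0 0 1.5 0")

```text
time: 38.8
tool_pos: [0.6871, -0.0629, 0.0369]
orientation: [3.142, -0.0, -3.106]
force: [2.2, 0.0, 3.7]
finger_gap: 0.0289
```

```bash
python3 -c "
from h import *
from plant import env
print(env.get_obs()['tool_pos'],env.get_obs()['finger_gap'],env.get_obs()['force'])
snap('scene','s17');shims('s17')"
```

```text
[ 0.68710782 -0.06285581  0.03687567] 0.02887962610939932 [2.17068166 0.04608515 3.66355194]
[202. 179.] 72 [ 0.4919 -0.2058  0.0525] tilt 0.64 [ 0.797 -0.114  0.593] ext [0.077 0.031 0.011] mid [ 0.4847 -0.2063  0.0475]
[260. 257.] 290 [ 0.6762 -0.0636  0.0286] tilt 0.26 [-0.968 -0.125 -0.217] ext [0.07  0.032 0.061] mid [ 0.6821 -0.0613  0.0301]
```

Emit:
step_arm(steps="0.75 0 0 1.5 0; 0.75 0 0 3 0; 0.75 0 0 3 0")

```text
time: 39.15
tool_pos: [0.6871, -0.0628, 0.0338]
orientation: [3.142, -0.0, -3.106]
force: [2.4, -0.1, 2.8]
finger_gap: 0.0287
```

Emit:
step_arm(steps="0.75 0 0 1.5 0; 0.75 0 0 1.5 0")

```text
time: 39.35
tool_pos: [0.6871, -0.0628, 0.0323]
orientation: [3.141, -0.0, -3.106]
force: [1.7, -0.1, 3.6]
finger_gap: 0.0291
```

```bash
python3 -c "
from h import *
from plant import env
print(env.get_obs()['tool_pos'],env.get_obs()['finger_gap'],env.get_obs()['force'])
snap('scene','s18');shims('s18')
a=cv2.imread('pics/s18.png')[170:300,180:340]; cv2.imwrite('pics/c18.png',cv2.resize(a,(640,520)))"
```

```text
[ 0.6870668  -0.06281392  0.03231273] 0.029073707430234262 [ 1.71255412 -0.08334434  3.64863203]
[202. 179.] 70 [ 0.4923 -0.2057  0.0529] tilt 0.64 [ 0.8   -0.112  0.59 ] ext [0.077 0.029 0.003] mid [ 0.4857 -0.2045  0.048 ]
[260. 258.] 299 [ 0.6779 -0.0637  0.0255] tilt 0.29 [0.966 0.12  0.227] ext [0.069 0.035 0.065] mid [ 0.6841 -0.0606  0.0274]
```

View pics/c18.png

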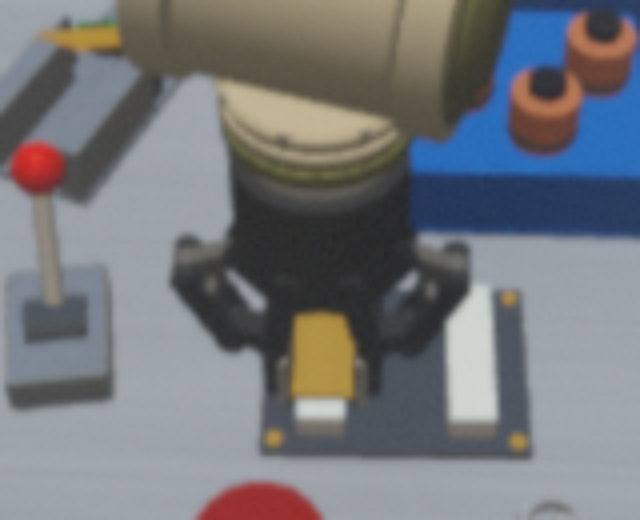

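```bash
cat >> h.py <<'E'
def flat(n,y0):
    p,P=cloud(n); h=cv2.cvtColor(p,cv2.COLOR_RGB2HSV); H,S,V=[h[...,i].astype(int) for i in range(3)]
    m=(H>12)&(H<26)&(S>130)&(V>60)&(abs(P[...,1]-y0)<.018)&(P[...,0]>.6)&(P[...,0]<.74)
    m=cv2.erode(m.astype(np.uint8),np.ones((3,3)))>0
    q=P[m]; A=np.c_[q[:,:2]-q[:,:2].mean(0),np.ones(len(q))]; s=np.linalg.lstsq(A,q[:,2],rcond=None)[0]
    r=cv2.minAreaRect(np.float32(q[:,:2])*1000)
    print(len(q),"mean",q.mean(0).round(4),"slopes",s[:2].round(3),"x range",q[:,0].min().round(4),q[:,0].max().round(4),np.round(r[0]),np.round(r[1]),r[2])
E
python3 -c "
from h import *
flat('s18',-.064)"
```

```text
219 mean [ 0.6781 -0.0637  0.0244] slopes [0.047 0.004] x range 0.6533 0.6989 [676. -64.] [45. 23.] 3.8549933433532715
```

Emit:
step_arm(steps="0.75 -4 1 0 0; 0.75 -8 1 0 0; 0.75 -12 1 0 0; 0.75 -12 1 1.5 0; 0.75 -12 1 2 0; 0.75 -12 1 2 0")

```text
time: 40.0
tool_pos: [0.6995, -0.0614, 0.0307]
orientation: [-3.141, 0.001, -3.106]
force: [2.2, 0.1, 3.0]
finger_gap: 0.0287
```

```bash
python3 -c "
from h import *
from plant import env
print(env.get_obs()['tool_pos'],env.get_obs()['finger_gap'],env.get_obs()['force'])
snap('scene','s19');flat('s19',-.064)"
```

```text
[ 0.69953577 -0.06144526  0.03066513] 0.028683743932357855 [2.17696853 0.05451107 2.96024626]
228 mean [ 0.6911 -0.0618  0.0232] slopes [ 0.016 -0.033] x range 0.6679 0.7107 [689. -62.] [43. 25.] 3.654613733291626
```

Emit:
step_arm(steps="0.6 0 0 0 0; 0.45 0 0 0 0; 0.45 0 0 0 0; 0.45 0 0 -40 0; 0.45 0 0 -90 0; 0.45 0 -20 -140 0; 0.45 0 -60 -150 0; 0.45 0 -100 -150 0")

```text
time: 40.85
tool_pos: [0.7033, -0.1623, 0.1844]
orientation: [-3.139, 0.006, -3.105]
force: [0.3, -0.2, 0.5]
finger_gap: 0.0469
```

Emit:
step_arm(steps="0.45 40 -30 0 0; 0.45 80 -60 0 0; 0.45 80 -60 0 0")

```text
time: 41.15
tool_pos: [0.6208, -0.2278, 0.1803]
orientation: [3.141, -0.003, -3.112]
force: [1.6, -0.5, 0.7]
finger_gap: 0.0472
```

```bash
python3 -c "
from h import *
from plant import env
print(env.get_obs()['tool_pos'])
snap('scene','s20');flat('s20',-.064);shims('s20')
snap('top','t20');flat('t20',-.064)
a=np.radians(-21.5); c=np.array((.489,-.2085))+.008*np.array([np.cos(a),np.sin(a)]); print(c,go(*c,.115,a))"
```

```text
[ 0.62083629 -0.22779494  0.18034966]
409 mean [ 0.6733 -0.0616  0.0228] slopes [-0.001  0.008] x range 0.6323 0.7108 [671. -63.] [78. 24.] 3.658998489379883
[203. 179.] 84 [ 0.489  -0.2036  0.0498] tilt 0.65 [ 0.773 -0.2    0.603] ext [0.076 0.035 0.012] mid [ 0.4843 -0.2065  0.0471]
[261. 258.] 513 [ 0.6735 -0.0617  0.0227] tilt 0.0 [ 0.999  0.04  -0.   ] ext [0.085 0.028 0.007] mid [ 0.6704 -0.062   0.0227]
290 mean [ 0.6669 -0.0622  0.0233] slopes [0.003 0.018] x range 0.6274 0.708 [668. -62.] [80. 24.] 0.982252836227417
[ 0.49644334 -0.21143201] (array([127.2,  17.7,  65.7]), np.float64(0.409), 'q6', np.float64(-2.13))
```

Emit:
step_arm(steps="0.4 45 6 0 0.14; 0.4 90 12 0 0.28; 0.4 127 18 20 0.409; 0.4 127 18 65 0.409; 0.4 127 18 65 0.409; 0.4 127 18 65 0.409")

```text
time: 41.85
tool_pos: [0.4984, -0.2104, 0.1161]
orientation: [3.141, -0.0, 2.769]
force: [1.1, 0.6, 0.8]
finger_gap: 0.051
```

```bash
python3 -c "
from h import *
from plant import env
print(env.get_obs()['tool_pos'])
a=np.radians(-21.5); c=np.array((.489,-.2085))+.007*np.array([np.cos(a),np.sin(a)]); print(c,go(*c,.068,a))
snap('wrist','w21')"
```

```text
[ 0.49837167 -0.21043361  0.11606984]
[ 0.49551292 -0.21106551] (array([ 2.4, -1.6, 48.1]), np.float64(0.003), 'q6', np.float64(-1.82))
```

View pics/w21.png

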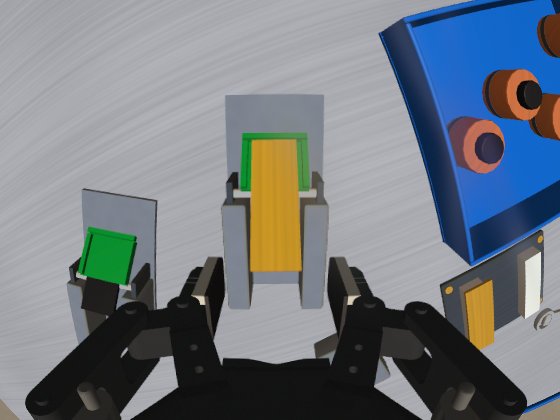

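Emit:
step_arm(steps="0.4 3 0 25 0; 0.4 3 0 47 0; 0.4 3 0 47 0; 0.4 3 0 47 0; 0.75 3 0 47 0; 0.75 3 0 47 0; 0.75 3 0 47 0; 0.75 3 0 47 0", force=30)

```text
time: 42.7
tool_pos: [0.4954, -0.21, 0.07]
orientation: [-3.141, 0.004, 2.768]
force: [1.8, 1.3, 6.9]
finger_gap: 0.0286
```

Emit:
step_arm(steps="0.75 0 0 -15 0; 0.75 -3 0 -40 0; 0.75 -3 0 -70 0; 0.75 -3 0 -115 0; 0.75 -3 0 -115 0; 0.75 -3 0 -115 0")

```text
time: 43.3
tool_pos: [0.4972, -0.2107, 0.1844]
orientation: [-3.141, 0.002, 2.768]
force: [0.3, -0.0, -0.9]
finger_gap: 0.0286
```

```bash
python3 -c "
from h import *
from plant import env
print(env.get_obs()['tool_pos'],env.get_obs()['finger_gap'])
print(go(.692,.009,.18,.035))"
```

```text
[ 0.49724671 -0.2106585   0.18438268] 0.028605217837998038
(array([-101.1,  275.6,    4.4]), np.float64(-0.409), 'q6', np.float64(-1.82))
```

Emit:
step_arm(steps="0.75 -13 35 0 -0.05; 0.75 -26 70 0 -0.1; 0.75 -40 105 0 -0.15; 0.75 -53 140 0 -0.2; 0.75 -66 175 0 -0.26; 0.75 -80 210 0 -0.32; 0.75 -93 245 0 -0.37; 0.75 -105 277 0 -0.41")

```text
time: 44.1
tool_pos: [0.6965, 0.0105, 0.1815]
orientation: [3.141, -0.003, -3.103]
force: [-0.2, -0.2, -0.4]
finger_gap: 0.0285
```

Emit:
step_arm(steps="0.75 0 0 0 0; 0.75 0 0 0 0; 0.75 0 0 0 0")

```text
time: 44.4
tool_pos: [0.6954, 0.0081, 0.1826]
orientation: [3.141, -0.002, -3.106]
force: [0.3, -0.3, -0.4]
finger_gap: 0.0288
```

```bash
python3 -c "
from h import *
from plant import env
print(env.get_obs()['tool_pos'],env.get_obs()['finger_gap'],go(.696,.009,.066,.035))"
```

```text
[0.6954358  0.00811915 0.18261215] 0.028753491547162363 (array([ -0.8,   0.8, 116.6]), np.float64(0.0), 'q6', np.float64(-1.76))
```

Emit:
step_arm(steps="0.75 -1 1 40 0; 0.75 -1 1 80 0; 0.75 -1 1 100 0; 0.75 -1 1 105 0; 0.75 -1 1 109 0; 0.75 -1 1 113 0; 0.75 -1 1 117 0; 0.75 -1 1 121 0")

```text
time: 45.2
tool_pos: [0.6993, 0.0094, 0.0658]
orientation: [-3.14, 0.008, -3.106]
force: [4.1, 0.4, 6.4]
finger_gap: 0.0288
```

Emit:
step_arm(steps="0.75 0 0 4 0; 0.75 0 0 8 0; 0.75 0 0 12 0; 0.75 0 0 16 0; 0.75 0 0 20 0; 0.75 0 0 23 0; 0.75 0 0 26 0; 0.75 0 0 26 0")

```text
time: 46.0
tool_pos: [0.6967, 0.0099, 0.0358]
orientation: [3.141, -0.001, -3.105]
force: [1.6, -0.2, 3.1]
finger_gap: 0.0288
```

Emit:
step_arm(steps="0.75 0 0 1.5 0; 0.75 0 0 3 0; 0.75 0 0 3 0")

```text
time: 46.3
tool_pos: [0.6968, 0.01, 0.0343]
orientation: [-3.141, -0.0, -3.105]
force: [-1.6, 0.6, 8.3]
finger_gap: 0.0289
```

```bash
python3 -c "
from h import *
from plant import env
print(env.get_obs()['tool_pos'],env.get_obs()['finger_gap'],env.get_obs()['force'])
snap('scene','s22');flat('s22',.008);flat('s22',-.064)"
```

```text
[0.6968469  0.00996785 0.03425239] 0.028918124033152737 [-1.55804726  0.56849776  8.2750911 ]
252 mean [0.6912 0.0112 0.0228] slopes [ 0.005 -0.   ] x range 0.6622 0.7172 [690.  11.] [24. 55.] 89.79652404785156
350 mean [ 0.68   -0.0624  0.0227] slopes [-0.001  0.001] x range 0.6328 0.7124 [673. -63.] [80. 24.] 3.659480571746826
```

Emit:
step_arm(steps="0.75 0 0 -1 0; 0.75 4 -1 -1 0; 0.75 8 -3 -1 0; 0.75 8 -3 0 0; 0.75 8 -3 0 0; 0.6 8 -3 0 0; 0.45 8 -3 0 0; 0.45 8 -3 0 0")

```text
time: 47.15
tool_pos: [0.6888, 0.0066, 0.0329]
orientation: [3.141, -0.001, -3.105]
force: [0.9, -0.5, 0.3]
finger_gap: 0.047
```

Emit:
step_arm(steps="0.45 0 0 -40 0; 0.45 0 0 -90 0; 0.45 0 0 -140 0; 0.45 30 -40 -150 0; 0.45 60 -80 -150 0; 0.45 60 -120 -150 0; 0.45 60 -160 -150 0; 0.45 60 -200 -150 0")

```text
time: 47.95
tool_pos: [0.636, -0.197, 0.1835]
orientation: [3.141, -0.0, -3.105]
force: [0.9, -0.1, 0.1]
finger_gap: 0.047
```

```bash
python3 -c "
from h import *
from plant import env
print(env.get_obs()['tool_pos'])
snap('scene','s23');flat('s23',.008);flat('s23',-.064)
p,P=cloud('s23'); h=cv2.cvtColor(p,cv2.COLOR_RGB2HSV)
for c,a,m in blobs(((h[...,0]<4)|(h[...,0]>176))&(h[...,1]>190),10): print(c,a,np.nanmean(P[m],0))
print(go(.622,-.196,.15,np.pi/2))"
```

```text
[ 0.63599138 -0.19698787  0.18346096]
401 mean [0.6679 0.0058 0.0228] slopes [ 0.004 -0.007] x range 0.6277 0.7085 [668.   6.] [81. 24.] 2.0840096473693848
402 mean [ 0.6735 -0.0616  0.0227] slopes [ 0.004 -0.007] x range 0.6312 0.7103 [671. -63.] [79. 24.] 3.6572721004486084
[534.72727273 134.72727273] 22 [0.48777817 0.44822311 0.20542697]
[188.47169811 209.98113208] 53 [ 0.63129055 -0.20053724  0.1021398 ]
(array([13.6,  7.7, 32.9]), np.float64(-1.539), 'q6', np.float64(-2.09))
```

Emit:
step_arm(steps="0.45 0 0 0 0.15; 0.45 0 0 0 0.3; 0.45 0 0 0 0.45; 0.45 0 0 0 0.6; 0.45 0 0 0 0.75; 0.45 0 0 0 0.9; 0.45 0 0 0 1.05; 0.45 0 0 0 1.2")

```text
time: 48.8
tool_pos: [0.6363, -0.1951, 0.1831]
orientation: [-3.141, -0.001, 1.972]
force: [0.2, -0.4, -0.9]
finger_gap: 0.0469
```

Emit:
step_arm(steps="0.45 0 0 0 0.15; 0.45 0 0 0 0.3; 0.45 0 0 0 0.4; 0.45 0 0 0 0.4; 0.45 0 0 0 0.4")

```text
time: 49.3
tool_pos: [0.6364, -0.1953, 0.1833]
orientation: [-3.141, -0.0, 1.581]
force: [0.7, -0.0, -0.1]
finger_gap: 0.0467
```

```bash
python3 -c "
from h import *
print(go(.622,-.196,.100,np.pi/2))"
```

```text
(array([ -0.6, -14.3,  83.3]), np.float64(0.01), 'q6', np.float64(-0.49))
```

Emit:
step_arm(steps="0.45 -1 -14 0 0.01; 0.45 -1 -14 30 0.01; 0.45 -1 -14 60 0.01; 0.45 -1 -14 83 0.01; 0.45 -1 -14 83 0.01; 0.6 -1 -14 83 0.01; 0.6 -1 -14 83 0.01")

```text
time: 50.0
tool_pos: [0.6231, -0.1968, 0.1022]
orientation: [3.139, 0.001, 1.569]
force: [0.5, -0.2, 0.8]
finger_gap: 0.0345
```

Emit:
step_arm(steps="0.6 2 15 -2 0; 0.6 4 30 -3 0; 0.6 6 45 -2 0; 0.6 8 60 0 0; 0.6 9 73 0 0; 0.6 9 81 0 0; 0.6 9 81 0 0; 0.6 9 81 0 0")

```text
time: 50.8
tool_pos: [0.7035, -0.1879, 0.1015]
orientation: [3.14, 0.001, 1.568]
force: [-0.5, -0.3, 0.0]
finger_gap: 0.0341
```

Emit:
step_arm(steps="0.45 0 -3 0 0; 0.4 0 -3 0 0; 0.4 0 -3 -40 0; 0.4 0 -3 -90 0; 0.3 0 -3 -100 0; 0.3 0 -3 -100 0")

```text
time: 51.4
tool_pos: [0.7009, -0.188, 0.2034]
orientation: [3.137, 0.002, 1.568]
force: [0.2, 1.2, -0.8]
finger_gap: 0.0599
```

```bash
python3 -c "
from h import *
from plant import env
print(env.get_obs()['tool_pos'])
snap('scene','s24');flat('s24',.008);flat('s24',-.064);stoppers('s24')
p,P=cloud('s24'); h=cv2.cvtColor(p,cv2.COLOR_RGB2HSV)
for c,a,m in blobs(((h[...,0]<4)|(h[...,0]>176))&(h[...,1]>190),10): print(c,a,np.nanmean(P[m],0))"
```

```text
[ 0.7008593  -0.18803366  0.20338853]
389 mean [0.6692 0.0059 0.0229] slopes [ 0.002 -0.001] x range 0.6279 0.7073 [668.   6.] [80. 24.] 2.078313112258911
415 mean [ 0.6734 -0.0616  0.0228] slopes [-0.     0.003] x range 0.6309 0.7112 [672. -63.] [80. 24.] 3.604740619659424
stopper [332. 176.] 107 [0.443 0.085 0.036] top [0.442 0.085 0.037]
stopper [295. 186.] 118 [ 0.482 -0.001  0.035] top [ 0.48  -0.     0.037]
stopper [272. 194.] 119 [ 0.509 -0.049  0.035] top [ 0.507 -0.05   0.037]
stopper [316. 197.] 140 [0.513 0.046 0.034] top [0.51  0.046 0.037]
[534.84210526 134.52631579] 19 [0.48814913 0.44794093 0.20615076]
[187.98305085 241.59322034] 59 [ 0.70580441 -0.18620491  0.10224856]
```

View pics/s24.png

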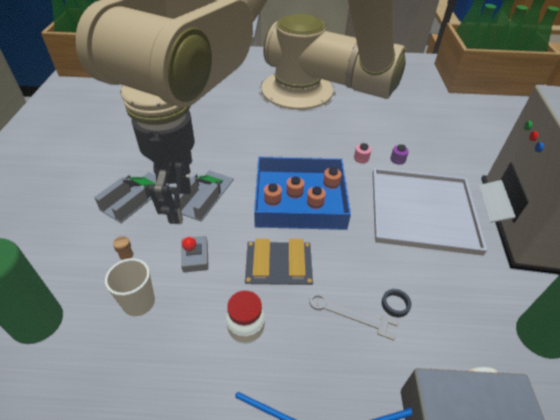

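```bash
python3 -c "
from plant import env
o=env.get_obs();print(o['time'],o['force']);print(env.hand_in())"
```

```text
51.45 [ 0.93882594 -0.44967928 -1.07529339]
the job is handed in; nothing more can be done
None
```

The job is done and handed in at 51.5 s of robot time; the hand-in gives no verdict.

**What I did:** I switched the lever off and moved four stoppers from the catch tray into the tote. Then I tipped both rests, laid one shim on each white pad and switched the lever on again.

**What went wrong on the way:**
- **Fourth stopper:** it ended up leaning against the tote wall when I first put it down. I carried it back to the tray, stood it upright there and set it down again further from the wall.
- **Wrist force:** pressing the first rest against its stop reached about 72 N, under the 120 N limit.
- **First shim:** it came down about 12 mm off along its pad, so I slid it into place while still holding it.

**Last checks, by scene camera:**
- **Lever:** the ball is back at its ON position (measured x 0.706 m, 0.702 m at the start).
- **Stoppers:** all four are upright on the tote floor. The last one sits about 1 cm from where I released it, still inside the limits; it was probably the announced knock.
- **Shims:** both are flat (slope 0.003 rad or less), about 2 mm from the pad centres and within about 0.03 rad of the pads' length.
- **Other things:** the bystanders look unmoved in the last picture, though I did not measure them. The arm hangs free, 0.2 m up.

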